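# Thread bored wheels onto a finishing rod and hang the pack

## Task

Take the finishing rod by its wooden handle from its stand and slide it through the bores of the three wheels in the trough until its flange has pushed them together and the last wheel presses the sprung stop back a couple of millimetres; feel for that, and never jam a wheel or force the stop to the end of its travel. Ease off, lift the closed pack of three up out of the trough on the rod, and lay the rod back in its stand, pointing the same way as before, with the wheels still close together against the flange; let go of it. Leave the glue bottle, sanding block, unbored blank and offcut where they are.

Things in the scene. Friction and masses are not known exactly. Their poses are not given: they have to be found in the camera images.
- rod: Finishing rod: steel shaft 10 mm thick, 105 mm long (last 12 mm taper to 4 mm), a flange 26 mm across, 5 mm thick, and behind it a dark wooden handle. About 0.15 kg. Origin on the shaft's axis at the flange's front face; x runs along the shaft to the tip, z up.
- rod_grip (a point): Centre of the rod's flat-sided handle, 42 mm behind the flange's front face and 16 mm above the shaft's axis; axes as the rod's. The handle is 85 mm long, 18 mm thick (along y) and 50 mm high (9 mm below the axis to 41 mm above); pinch it here across its thickness.
- wheel_a: Bored wooden wheel, 50 mm diameter, 20 mm thick, with a plain 13 mm bore; origin at its centre, x along the bore. It stands on its rim in the trough, nearest the open end where the rod enters. Its own y and z turn as it rolls. About 45 g.
- wheel_b: The middle wheel, the same size as wheel_a.
- wheel_c: The last wheel, nearest the sprung stop, the same size. There are small gaps between the wheels at the start.
- trough (a point): Point of the fixed V trough on the line of the wheels' bores, 60 mm above the table; x points along the trough from its open end to the sprung stop, z up. The sloping sides reach from 55 mm before this point to 99 mm beyond it and stand 50 mm above the table; the base is 100 mm wide.
- stop_zone (a point): Fixed point on the bore line, 74 mm beyond trough, axes alike. The sprung stop's pad face stands up to 22 mm before or beyond it along x, differently each time and not reported: feel for it. The pad gives 6 mm at 4 N/mm, then is solid: 6 to 15 N is right, 20 N too much. Pad and bracket, 85 mm high, have an 18 mm slot open at the top for the shaft.
- stand_seat (a point): Where the rod's origin belongs in the fixed stand, 75 mm above the table; x is the way the rod points, z up. The rod starts within 3 mm of it. The handle's tail rests on a flat saddle 72 to 88 mm behind this point (floor 66 mm above the table, cheeks 28 mm apart, 81 mm high). Base 200 x 70 x 12 mm.
- stand_notch (a point): Where the shaft's axis rests in the V notch of the stand's front post, 82 mm in front of stand_seat at the same height; post 8 mm thick, 85 mm high, notch about 30 mm wide at the mouth. The wheels hang between flange and post.
- glue: White glue bottle, 56 mm across, 120 mm high; origin at its foot. Not to be moved.
- sander: Cork sanding block, 110 x 65 x 28 mm, origin under its centre. Not to be moved.
- blank: Unbored wooden disc lying flat, 64 mm across, 22 mm high, origin under its centre. Not to be moved.
- offcut: Wood offcut, 130 x 45 x 30 mm, origin under its centre. Not to be moved.
Things that resemble listed ones, but are neither listed nor needed, are in the scene too. Leave any blue look-alike of the wheel_c alone.

How it is judged:
By the outcome, as a careful person would: the job done as asked, in the order asked, and still so for the second after the job is handed in, with the robot touching nothing.
It also fails if it takes over 61 s, if anything falls off the work surface, if the arm or the gripper's body presses on something with over 40 N, if the wrist force passes 120 N, or if a joint passes its speed limit or range.

## Robot

A 6-joint arm with a two-finger parallel gripper is mounted at the origin on the work surface. World frame = base frame: x ahead of the robot, y to its left, z up, the work surface at z = 0. Lengths are in m, angles in rad, forces in N, time in s.
With the tool pointing down it reaches from about 0.325 to 0.9 m from the base axis. Payload 6.1 kg.
Tool frame: the origin (TCP) lies on the centre line of the jaws, within the pads' length; the fingertips stand 8 mm ahead of it and the grasp point (between the pads) lies 11 mm behind it; z points along the fingers, y is the direction in which the jaws open and shut (so a half turn about z gives the same grasp; the last joint's range is limited). The gripper opens to 85 mm and grips with 20 to 120 N. Pads are 22 mm wide; open, the fingers measure 114 mm over their backs; the gripper's body (76 mm by 85 mm) begins 54 mm behind the grasp point. The pads swing forward as they close: fully open they stand 13 mm farther back than shut.
Start: joints at [-1.289, 0.22, 1.526, -0, 1.395, -0.126], TCP at [0.248, -0.574, 0.219] pointing down, gripper open.
Joint ranges: [-2.98, 2.98], [-0.91, 2.08], [0.09, 2.57], [-1.24, 4.39], [0.2, 2.65], [-2.68, 2.68]. Speed limits (rad/s): [2.57, 2.57, 3.01, 3.14, 3.14, 3.14].

## Interface

Orientations are given as a 3x3 rotation matrix whose columns are the frame's x, y, z axes.
In Python, from cell import read_state, cams, ticket gives the robot as it stands. The module is installed in compiled form; this text tells all that it offers.
- The arm moves only by the tool jog_arm, never from a script. Its argument "commands" is a list of rows, each an object of numbers: "hand": the closure in counts, from 0 (fully open) to 255 (shut); "dx", "dy", "dz": the shift along the tool's x, y, z in m; "ax", "ay", "az": the turn, a rotation vector about the tool's x, y, z in rad. A call has 1 to 5 rows; each row shifts and turns the pose as measured when the row begins, along the tool's axes as they then stand; what a row does not reach is not made up. A row lasts 1/12 s, in which the tool goes at most 41.7 mm and 7.16 degrees, less where a joint would pass 70% of its speed; a pose out of reach is approached as far as the arm can. A call with a gripper value outside its range is refused whole. The fingers move at their own pace and stop on an object; "force" is the grip in N (left out, the last holds). Time passes only in rows, so rows that do not move let the fingers close. It gives the time, the measured TCP pose, the force and the opening at its end, in the units of the state.
- read_state(): the state, without advancing time (a new reading comes with each control period).
- cams.grab_frame(name): name is "scene" or "side" or "wrist"; returns the picture (400x640x3 uint8, red, green, blue); there is no depth.
- cams.camera_params(name): a dict with "mtx" (3x3 intrinsics, pixels), "R" (3x3) and "t" (3): a world point X has camera coordinates R X + t. Camera axes: x right, y down, z forward; pixel columns grow to the right and rows downward; lengths in m; the calibration is good to about 2 mm. The wrist camera is an equidistant fisheye: a pixel r from the principal point sees the ray r / f radians off the axis. A picture is of the moment at which its call begins: read the wrist's pose just before it. camera_params takes no time and is no camera call; for the wrist camera it gives the pose at the moment of the call.
- ticket.sign_off(): hands the job in, once; it reports no verdict.
The state is a dict: "time": time; "joint_pos": joint angles; "dq": joint speeds; "effort": joint torques, N m; "tcp_pos": TCP position; "ee_rot": TCP orientation; "wrist_force": force on the tool from outside, world axes, zero at the start; "wrist_torque": the same for the moment, N m; "finger_gap": finger opening in m.
Only numpy, scipy, OpenCV 4.12 (cv2) and the standard library are available. Lean on these libraries where they do the work, as an engineer would, in place of code of your own. Each camera call takes 0.05 s, during which the arm holds its last target. There are 200 camera calls.

## Working session

There is one attempt and no reset: what is moved stays moved. The work goes in short steps, Python scripts to look and compute and a tool call to move; the robot and the scene stay as the last step left them, time stands still between calls to the robot, and variables do not carry over. Pictures are saved under pics/ and viewed, about 8 in all and at most 12, crops included, and the job is handed in when it is done.

Besides the shell and the picture viewer there is one more tool, called after "Request:" in YAML: its name, and indented under it one key for each argument. jog_arm: Moves the arm, as the interface text tells. Its arguments: {"type":"object","properties":{"commands":{"type":"array","items":{"type":"object","properties":{"hand":{"type":"number"},"dx":{"type":"number"},"dy":{"type":"number"},"dz":{"type":"number"},"ax":{"type":"number"},"ay":{"type":"number"},"az":{"type":"number"}}}},"force":{"type":"number"}},"required":["commands"]}

```bash
mkdir -p pics; python3 - <<'E'
from cell import read_state, cams
import cv2, numpy as np
s=read_state(); print(s['time'],s['tcp_pos'],np.round(s['ee_rot'],3).tolist(),s['wrist_force'],s['finger_gap'])
for n in ['scene','side','wrist']:
    p=cams.camera_params(n); print(n,{k:np.round(v,4).tolist() for k,v in p.items()})
    im=cams.grab_frame(n); np.save(f'pics/{n}0.npy',im)
    cv2.imwrite(f'pics/{n}0.png',im[:,:,::-1])
E
```

```text
0.0 [ 0.24767829 -0.57314128  0.21758042] [[0.918, 0.397, -0.001], [0.397, -0.918, 0.002], [0.0, -0.002, -1.0]] [0.39667597 0.39776823 0.32566891] 0.08526706146979006
scene {'mtx': [[367.891, 0.0, 323.4531], [0.0, 367.891, 197.2035], [0.0, 0.0, 1.0]], 'R': [[-0.4321, 0.9018, 0.0009], [0.7197, 0.3454, -0.6023], [-0.5434, -0.2596, -0.7983]], 't': [0.283, -0.354, 1.228]}
side {'mtx': [[501.0945, 0.0, 317.5718], [0.0, 501.0945, 197.6287], [0.0, 0.0, 1.0]], 'R': [[-0.9572, -0.2887, -0.0191], [-0.1384, 0.5148, -0.8461], [0.2541, -0.8072, -0.5328]], 't': [0.5664, 0.1741, 1.2675]}
wrist {'mtx': [[309.7069, 0.0, 320.8957], [0.0, 309.7069, 200.5577], [0.0, 0.0, 1.0]], 'R': [[0.3966, -0.918, -0.0013], [-0.8803, -0.3807, 0.2831], [-0.2603, -0.1112, -0.9591]], 't': [-0.6251, -0.0358, 0.3774]}
```

View pics/scene0.png

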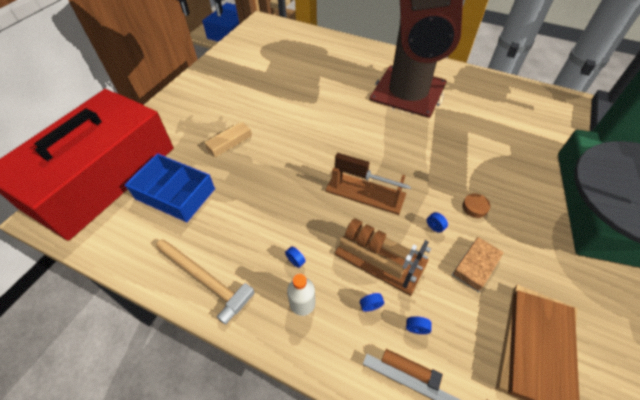

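View pics/side0.png

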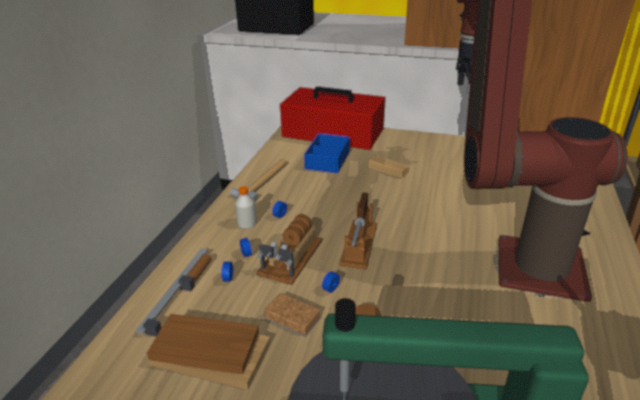

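Scene: the rod in its stand is at (350,165) handle to (407,186) tip, and the trough with three wooden wheels is at (352,228), (365,236), (378,242) with its stop at (417,262). In the side view the rod is at (362,215) and the wheels at (298,232). Things that could be mistaken for these are the blue wheels at scene (437,222), (295,256), (372,302) and (418,325), the blank at (476,205), and the chisel's handle at (410,368). The wooden handle in the stand and the brown wheels in the trough match the description. One close crop will check this.

```bash
python3 - <<'E'
import cv2, numpy as np
a=np.load('pics/scene0.npy')[145:300,320:440,::-1]; b=np.load('pics/side0.npy')[185:285,250:385,::-1]
A=cv2.resize(a,None,fx=3.8,fy=3.8,interpolation=cv2.INTER_CUBIC)
A=cv2.resize(a,(360*1,465),interpolation=cv2.INTER_CUBIC)  # x3, origin (320,145)
B=cv2.resize(b,(405,300),interpolation=cv2.INTER_CUBIC)    # x3, origin (250,185)
c=np.zeros((465,770,3),np.uint8); c[:,:360]=A; c[:300,365:]=B
cv2.imwrite('pics/crop1.png',c)
E
```

```text
(no output)
```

View pics/crop1.png

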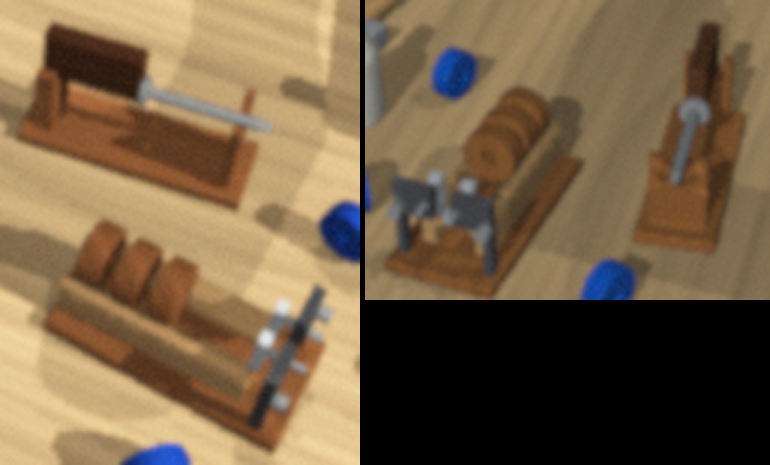

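```bash
cat > h.py <<'E'
import numpy as np, cv2
from cell import read_state, cams
def ray(p,u,v,fish=False):
    """camera centre, world direction"""
    K,R,t=np.array(p['mtx']),np.array(p['R']),np.array(p['t'])
    x,y=(u-K[0,2])/K[0,0],(v-K[1,2])/K[1,1]
    if fish:
        r=np.hypot(x,y); s=np.sin(r)/r if r>1e-9 else 1; d=np.array([x*s,y*s,np.cos(r)])
    else: d=np.array([x,y,1.])
    return -R.T@t, R.T@d
def onz(p,u,v,z,fish=False):
    c,d=ray(p,u,v,fish); return c+d*(z-c[2])/d[2]
def tri(rays):
    A=np.zeros((3,3));b=np.zeros(3)
    for c,d in rays:
        d=d/np.linalg.norm(d);P=np.eye(3)-np.outer(d,d);A+=P;b+=P@c
    X=np.linalg.solve(A,b); return X,[np.linalg.norm(np.cross(X-c,d/np.linalg.norm(d))) for c,d in rays]
def proj(p,X,fish=False):
    K,R,t=np.array(p['mtx']),np.array(p['R']),np.array(p['t']); c=R@np.asarray(X)+t
    if fish:
        th=np.arctan2(np.hypot(c[0],c[1]),c[2]); q=c[:2]/np.hypot(c[0],c[1])*th
    else: q=c[:2]/c[2]
    return q*[K[0,0],K[1,1]]+K[:2,2]
E
python3 - <<'E'
from h import *
P=cams.camera_params('scene');S=cams.camera_params('side')
a=lambda x,y:(320+x/3,145+y/3); b=lambda x,y:(250+(x-365)/3,185+y/3)
for n,q,r in [('tip',(268,127),(675,178)),('flange',(146,89),(693,110)),('tailtop',(50,27),(709,25))]:
    X,e=tri([ray(P,*a(*q)),ray(S,*b(*r))]); print(n,X.round(4),np.round(e,4))
for n,q in [('wa top',(106,224)),('wb',(142,243)),('wc',(178,260))]: print(n,onz(P,*a(*q),.085).round(4))
for n,q in [('wa top s',(527,92)),('wc s',(490,124))]: print(n,onz(S,*b(*q),.085).round(4))
for n,q in [('base BL',(45,325)),('base BR',(272,450)),('stand BL',(20,135)),('stand BR',(238,207))]: print(n,onz(P,*a(*q),0).round(4))
for n,q in [('base s',(388,270)),('base s2',(490,297)),('base s3',(581,163)),('stand',(635,242)),('stand2',(716,250)),('stand3',(745,118))]: print(n,onz(S,*b(*q),0).round(4))
E
```

```text
tip [0.4579 0.1342 0.0762] [0.0003 0.0003]
flange [0.4645 0.0326 0.076 ] [0.0014 0.0014]
tailtop [ 0.4692 -0.0527  0.1132] [0.0026 0.0026]
wa top [0.6059 0.0549 0.085 ]
wb [0.6099 0.0851 0.085 ]
wc [0.6122 0.1139 0.085 ]
wa top s [0.61   0.0586 0.085 ]
wc s [0.6255 0.1133 0.085 ]
base BL [0.6591 0.032  0.    ]
base BR [0.6806 0.2227 0.    ]
stand BL [ 0.497  -0.0662 -0.    ]
stand BR [0.4873 0.1322 0.    ]
base s [0.6818 0.2233 0.    ]
base s2 [0.5882 0.2318 0.    ]
base s3 [0.5676 0.0378 0.    ]
stand [0.4915 0.133  0.    ]
stand2 [0.4228 0.1248 0.    ]
stand3 [ 0.4365 -0.0721  0.    ]
```

```bash
cat > plan.py <<'E'
# usage: plan.py x y z yaw_deg [step_mm] : rows (tool frame) from the measured pose to target, tool z down, tool x at yaw
import sys, json
from h import *
from scipy.spatial.transform import Rotation as Ro
s=read_state(); p=np.array(s['tcp_pos']); R=np.array(s['ee_rot'])
T=np.array([float(v) for v in sys.argv[1:4]]); a=np.radians(float(sys.argv[4])); st=float(sys.argv[5])/1e3 if len(sys.argv)>5 else .04
x=np.array([np.cos(a),np.sin(a),0]); z=np.array([0,0,-1.]); G=np.c_[x,np.cross(z,x),z]
w=Ro.from_matrix(R.T@G).as_rotvec()
n=max(1,int(np.ceil(max(np.linalg.norm(T-p)/st,np.degrees(np.linalg.norm(w))/7)-.01)))
print('t',round(s['time'],3),'p',p.round(4),'yaw',round(np.degrees(np.arctan2(R[1,0],R[0,0])),2),'F',np.round(s['wrist_force'],1),'M',np.round(s['wrist_torque'],2),'gap',round(s['finger_gap'],4),'n',n)
print('total tool shift',(R.T@(T-p)).round(4),'turn',w.round(4))
for k in range(n):
    Rk=R@Ro.from_rotvec(w*k/n).as_matrix(); d=Rk.T@(T-p)/n; u=w/n
    print(json.dumps(dict(dx=round(d[0],4),dy=round(d[1],4),dz=round(d[2],4),ax=round(u[0],3),ay=round(u[1],3),az=round(u[2],3))))
E
python3 plan.py .53 .02 .25 93
```

```text
t 0.15 p [ 0.2477 -0.5733  0.2178] yaw 23.36 F [ 0.2  1.1 -0.1] M [ 0.03 -0.02 -0.02] gap 0.0858 n 17
total tool shift [ 0.4944 -0.4327 -0.0314] turn [-1.3000e-03 -1.1000e-03 -1.2154e+00]
{"dx": 0.0291, "dy": -0.0255, "dz": -0.0018, "ax": -0.0, "ay": -0.0, "az": -0.071}
{"dx": 0.0308, "dy": -0.0233, "dz": -0.0019, "ax": -0.0, "ay": -0.0, "az": -0.071}
{"dx": 0.0324, "dy": -0.021, "dz": -0.0019, "ax": -0.0, "ay": -0.0, "az": -0.071}
{"dx": 0.0338, "dy": -0.0187, "dz": -0.0019, "ax": -0.0, "ay": -0.0, "az": -0.071}
{"dx": 0.0351, "dy": -0.0162, "dz": -0.0019, "ax": -0.0, "ay": -0.0, "az": -0.071}
{"dx": 0.0362, "dy": -0.0137, "dz": -0.0019, "ax": -0.0, "ay": -0.0, "az": -0.071}
{"dx": 0.037, "dy": -0.0111, "dz": -0.0019, "ax": -0.0, "ay": -0.0, "az": -0.071}
{"dx": 0.0377, "dy": -0.0084, "dz": -0.0019, "ax": -0.0, "ay": -0.0, "az": -0.071}
{"dx": 0.0382, "dy": -0.0057, "dz": -0.0019, "ax": -0.0, "ay": -0.0, "az": -0.071}
{"dx": 0.0385, "dy": -0.0029, "dz": -0.0019, "ax": -0.0, "ay": -0.0, "az": -0.071}
{"dx": 0.0386, "dy": -0.0002, "dz": -0.0019, "ax": -0.0, "ay": -0.0, "az": -0.071}
{"dx": 0.0386, "dy": 0.0026, "dz": -0.0019, "ax": -0.0, "ay": -0.0, "az": -0.071}
{"dx": 0.0383, "dy": 0.0054, "dz": -0.0019, "ax": -0.0, "ay": -0.0, "az": -0.071}
{"dx": 0.0378, "dy": 0.0081, "dz": -0.0019, "ax": -0.0, "ay": -0.0, "az": -0.071}
{"dx": 0.0371, "dy": 0.0108, "dz": -0.0019, "ax": -0.0, "ay": -0.0, "az": -0.071}
{"dx": 0.0363, "dy": 0.0134, "dz": -0.0019, "ax": -0.0, "ay": -0.0, "az": -0.071}
{"dx": 0.0352, "dy": 0.0159, "dz": -0.0019, "ax": -0.0, "ay": -0.0, "az": -0.071}
```

Request:
jog_arm:
  commands:
    - {"dx": 0.029,"dy": -0.0255,"dz": -0.002,"az": -0.071}
    - {"dx": 0.031,"dy": -0.023,"dz": -0.002,"az": -0.071}
    - {"dx": 0.032,"dy": -0.021,"dz": -0.002,"az": -0.071}
    - {"dx": 0.034,"dy": -0.019,"dz": -0.002,"az": -0.071}
    - {"dx": 0.035,"dy": -0.016,"dz": -0.002,"az": -0.071}

```text
$.commands[0]: bad value
```

Request:
jog_arm:
  commands:
    - {"dx": 0.036,"dy": -0.014,"dz": -0.002,"az": -0.071}
    - {"dx": 0.037,"dy": -0.011,"dz": -0.002,"az": -0.071}
    - {"dx": 0.038,"dy": -0.008,"dz": -0.002,"az": -0.071}
    - {"dx": 0.038,"dy": -0.006,"dz": -0.002,"az": -0.071}
    - {"dx": 0.0385,"dy": -0.003,"dz": -0.002,"az": -0.071}

```text
$.commands[0]: bad value
```

```bash
python3 plan.py .53 .02 .25 93
```

```text
t 0.15 p [ 0.2477 -0.5733  0.2178] yaw 23.36 F [ 0.2  1.1 -0.1] M [ 0.03 -0.02 -0.02] gap 0.0858 n 17
total tool shift [ 0.4944 -0.4327 -0.0314] turn [-1.3000e-03 -1.1000e-03 -1.2154e+00]
{"dx": 0.0291, "dy": -0.0255, "dz": -0.0018, "ax": -0.0, "ay": -0.0, "az": -0.071}
{"dx": 0.0308, "dy": -0.0233, "dz": -0.0019, "ax": -0.0, "ay": -0.0, "az": -0.071}
{"dx": 0.0324, "dy": -0.021, "dz": -0.0019, "ax": -0.0, "ay": -0.0, "az": -0.071}
{"dx": 0.0338, "dy": -0.0187, "dz": -0.0019, "ax": -0.0, "ay": -0.0, "az": -0.071}
{"dx": 0.0351, "dy": -0.0162, "dz": -0.0019, "ax": -0.0, "ay": -0.0, "az": -0.071}
{"dx": 0.0362, "dy": -0.0137, "dz": -0.0019, "ax": -0.0, "ay": -0.0, "az": -0.071}
{"dx": 0.037, "dy": -0.0111, "dz": -0.0019, "ax": -0.0, "ay": -0.0, "az": -0.071}
{"dx": 0.0377, "dy": -0.0084, "dz": -0.0019, "ax": -0.0, "ay": -0.0, "az": -0.071}
{"dx": 0.0382, "dy": -0.0057, "dz": -0.0019, "ax": -0.0, "ay": -0.0, "az": -0.071}
{"dx": 0.0385, "dy": -0.0029, "dz": -0.0019, "ax": -0.0, "ay": -0.0, "az": -0.071}
{"dx": 0.0386, "dy": -0.0002, "dz": -0.0019, "ax": -0.0, "ay": -0.0, "az": -0.071}
{"dx": 0.0386, "dy": 0.0026, "dz": -0.0019, "ax": -0.0, "ay": -0.0, "az": -0.071}
{"dx": 0.0383, "dy": 0.0054, "dz": -0.0019, "ax": -0.0, "ay": -0.0, "az": -0.071}
{"dx": 0.0378, "dy": 0.0081, "dz": -0.0019, "ax": -0.0, "ay": -0.0, "az": -0.071}
{"dx": 0.0371, "dy": 0.0108, "dz": -0.0019, "ax": -0.0, "ay": -0.0, "az": -0.071}
{"dx": 0.0363, "dy": 0.0134, "dz": -0.0019, "ax": -0.0, "ay": -0.0, "az": -0.071}
{"dx": 0.0352, "dy": 0.0159, "dz": -0.0019, "ax": -0.0, "ay": -0.0, "az": -0.071}
```

The rows were refused. I'll fill in every key and try again.

Request:
jog_arm:
  commands:
    - {"hand": 0,"dx": 0.029,"dy": -0.0255,"dz": -0.002,"ax": 0,"ay": 0,"az": -0.071}
    - {"hand": 0,"dx": 0.031,"dy": -0.023,"dz": -0.002,"ax": 0,"ay": 0,"az": -0.071}
    - {"hand": 0,"dx": 0.032,"dy": -0.021,"dz": -0.002,"ax": 0,"ay": 0,"az": -0.071}
    - {"hand": 0,"dx": 0.034,"dy": -0.019,"dz": -0.002,"ax": 0,"ay": 0,"az": -0.071}
    - {"hand": 0,"dx": 0.035,"dy": -0.016,"dz": -0.002,"ax": 0,"ay": 0,"az": -0.071}

```text
time: 0.57
tcp_pos: [0.3278, -0.3979, 0.2233]
ee_rot: [[0.721, 0.693, -0.004], [0.693, -0.721, 0.006], [0.001, -0.007, -1.0]]
wrist_force: [1.2, -0.1, 0.8]
finger_gap: 0.0853
```

Request:
jog_arm:
  commands:
    - {"hand": 0,"dx": 0.036,"dy": -0.014,"dz": -0.002,"ax": 0,"ay": 0,"az": -0.071}
    - {"hand": 0,"dx": 0.037,"dy": -0.011,"dz": -0.002,"ax": 0,"ay": 0,"az": -0.071}
    - {"hand": 0,"dx": 0.038,"dy": -0.008,"dz": -0.002,"ax": 0,"ay": 0,"az": -0.071}
    - {"hand": 0,"dx": 0.038,"dy": -0.006,"dz": -0.002,"ax": 0,"ay": 0,"az": -0.071}
    - {"hand": 0,"dx": 0.0385,"dy": -0.003,"dz": -0.002,"ax": 0,"ay": 0,"az": -0.071}

```text
time: 0.98
tcp_pos: [0.4107, -0.2134, 0.2331]
ee_rot: [[0.421, 0.907, -0.005], [0.907, -0.421, 0.007], [0.004, -0.007, -1.0]]
wrist_force: [1.3, -0.3, 0.0]
finger_gap: 0.0854
```

```bash
python3 plan.py .53 .02 .25 93
```

```text
t 0.983 p [ 0.4107 -0.2134  0.2331] yaw 65.1 F [ 1.3 -0.3  0. ] M [ 0.02 -0.02 -0.08] gap 0.0854 n 7
total tool shift [ 0.262   0.0099 -0.0159] turn [-0.006  -0.0059 -0.4869]
{"dx": 0.0374, "dy": 0.0014, "dz": -0.0023, "ax": -0.001, "ay": -0.001, "az": -0.07}
{"dx": 0.0372, "dy": 0.004, "dz": -0.0023, "ax": -0.001, "ay": -0.001, "az": -0.07}
{"dx": 0.0369, "dy": 0.0066, "dz": -0.0023, "ax": -0.001, "ay": -0.001, "az": -0.07}
{"dx": 0.0363, "dy": 0.0091, "dz": -0.0023, "ax": -0.001, "ay": -0.001, "az": -0.07}
{"dx": 0.0356, "dy": 0.0116, "dz": -0.0024, "ax": -0.001, "ay": -0.001, "az": -0.07}
{"dx": 0.0347, "dy": 0.0141, "dz": -0.0024, "ax": -0.001, "ay": -0.001, "az": -0.07}
{"dx": 0.0336, "dy": 0.0165, "dz": -0.0024, "ax": -0.001, "ay": -0.001, "az": -0.07}
```

Request:
jog_arm:
  commands:
    - {"hand": 0,"dx": 0.0375,"dy": 0.0015,"dz": -0.002,"ax": -0.001,"ay": -0.001,"az": -0.07}
    - {"hand": 0,"dx": 0.037,"dy": 0.004,"dz": -0.002,"ax": -0.001,"ay": -0.001,"az": -0.07}
    - {"hand": 0,"dx": 0.037,"dy": 0.0065,"dz": -0.002,"ax": -0.001,"ay": -0.001,"az": -0.07}
    - {"hand": 0,"dx": 0.036,"dy": 0.009,"dz": -0.002,"ax": -0.001,"ay": -0.001,"az": -0.07}
    - {"hand": 0,"dx": 0.0355,"dy": 0.0115,"dz": -0.002,"ax": -0.001,"ay": -0.001,"az": -0.07}

```text
time: 1.4
tcp_pos: [0.4956, -0.0363, 0.2439]
ee_rot: [[0.067, 0.998, 0.0], [0.998, -0.067, 0.0], [0.0, 0.0, -1.0]]
wrist_force: [1.3, -0.8, 0.7]
finger_gap: 0.0852
```

Request:
jog_arm:
  commands:
    - {"hand": 0,"dx": 0.0345,"dy": 0.014,"dz": -0.002,"ax": -0.001,"ay": -0.001,"az": -0.07}
    - {"hand": 0,"dx": 0.0335,"dy": 0.0165,"dz": -0.002,"ax": -0.001,"ay": -0.001,"az": -0.07}
    - {"hand": 0,"dx": 0,"dy": 0,"dz": 0,"ax": 0,"ay": 0,"az": 0}

```text
time: 1.65
tcp_pos: [0.5303, 0.0406, 0.2482]
ee_rot: [[-0.09, 0.996, 0.004], [0.996, 0.09, 0.001], [0.0, 0.004, -1.0]]
wrist_force: [-0.7, 0.1, -0.4]
finger_gap: 0.0852
```

```bash
cat > snap.py <<'E'
# usage: snap.py name cam : save picture and params
import sys,pickle
from h import *
n,c=sys.argv[1:3]; s=read_state(); p=cams.camera_params(c); im=cams.grab_frame(c)
pickle.dump((s,p,im),open(f'pics/{n}.pkl','wb'))
if len(sys.argv)>3:
    x0,y0,x1,y1=map(int,sys.argv[3:7]); im=im[y0:y1,x0:x1]
f=min(800/im.shape[1],600/im.shape[0]); f=1 if f<1.2 else f
cv2.imwrite(f'pics/{n}.png',cv2.resize(im,None,fx=f,fy=f,interpolation=cv2.INTER_CUBIC)[:,:,::-1]); print('scale',f)
print(s['time'],np.round(s['tcp_pos'],4))
E
python3 snap.py w1 wrist
```

```text
scale 1.25
1.65 [0.5303 0.0406 0.2482]
```

View pics/w1.png

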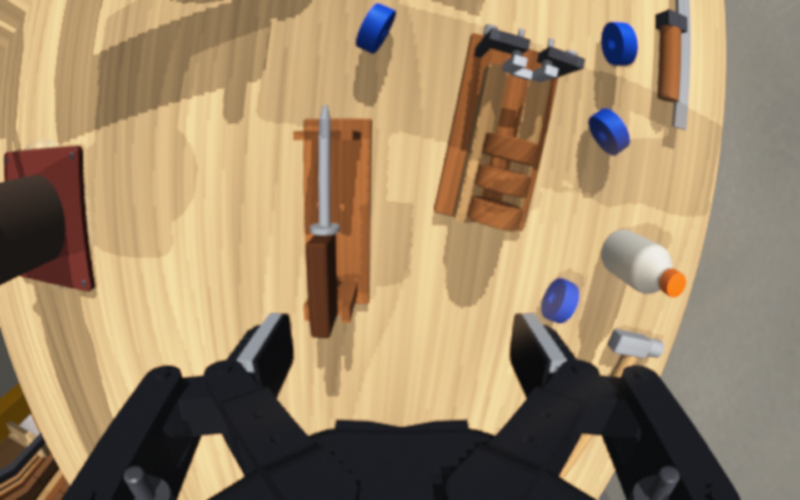

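The wrist view shows the rod with its tip at (324,106), flange at (324,230) and handle tail at (321,336). The wheels sit at (512,148), (503,180) and (496,212), and the stop pad is at (535,70). I'll enlarge it to read positions.

```bash
python3 - <<'E'
import pickle,cv2
s,p,im=pickle.load(open('pics/w1.pkl','rb'))
c=cv2.resize(im[15:275,235:475],None,fx=2.3,fy=2.3,interpolation=cv2.INTER_CUBIC); cv2.imwrite('pics/w1c.png',c[:,:,::-1]); print(c.shape)
E
```

```text
(598, 552, 3)
```

View pics/w1c.png

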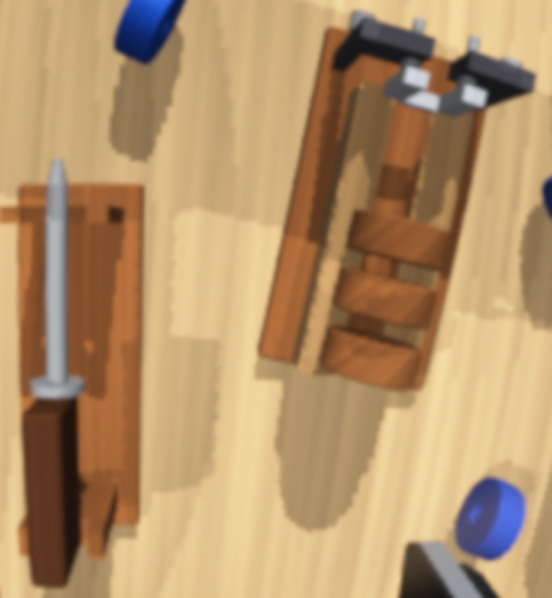

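```bash
python3 - <<'E'
from h import *; import pickle
s,p,im=pickle.load(open('pics/w1.pkl','rb'))
f=lambda x,y,z:onz(p,235+x/2.3,15+y/2.3,z,True)
def ang(a,b): return round(np.degrees(np.arctan2(*(b-a)[1::-1])),2)
tip,fl=f(58,160,.075),f(57,381,.075); hr,hf=f(49.5,583,.116),f(45,405,.116)
print('tip',tip,'fl',fl,ang(fl,tip),np.linalg.norm(tip-fl)); print('handle',hr,hf,ang(hr,hf))
for n,a,b in [('standL',(20,553),(20,186)),('standR',(140,523),(142,185))]:
    A,B=f(*a,.012),f(*b,.012); print(n,A,B,ang(A,B))
for n,a,b in [('trL',(260,355),(328,28)),('trR',(425,388),(483,110))]:
    A,B=f(*a,.012),f(*b,.012); print(n,A,B,ang(A,B))
for n,l,r in [('a',(322,372),(420,388)),('b',(334,306),(435,322)),('c',(350,246),(452,262))]:
    A,B=f(*l,.06),f(*r,.06); print(n,A,B,(A+B)/2,np.linalg.norm(A-B))
E
```

```text
tip [0.45929095 0.13599647 0.075     ] fl [0.46526193 0.03223688 0.075     ] 93.29 0.10393124746119406
handle [ 0.47129581 -0.05342905  0.116     ] [0.46788291 0.03141926 0.116     ] 92.3
standL [ 0.43314849 -0.09429664  0.012     ] [0.4265584 0.1254177 0.012    ] 91.72
standR [ 0.50685487 -0.06590239  0.012     ] [0.49383808 0.12956047 0.012     ] 93.81
trL [0.56674126 0.0416779  0.012     ] [0.58631536 0.22918646 0.012     ] 84.04
trR [0.66564352 0.03223836 0.012     ] [0.68004699 0.19768827 0.012     ] 85.02
a [0.59323324 0.04479    0.06      ] [0.64549193 0.04173369 0.06      ] [0.61936258 0.04326185 0.06      ] 0.05234798599043891
b [0.59503905 0.07810753 0.06      ] [0.64806472 0.07627455 0.06      ] [0.62155189 0.07719104 0.06      ] 0.053057347972067265
c [0.59945084 0.10822316 0.06      ] [0.65275284 0.10747712 0.06      ] [0.62610184 0.10785014 0.06      ] 0.05330722284717295
```

```bash
python3 plan.py .4685 -.010 .20 93.2
```

```text
t 1.7 p [0.5293 0.0384 0.2477] yaw 94.99 F [ 0.1 -0.  -1. ] M [-0.05 -0.05  0.  ] gap 0.0854 n 3
total tool shift [-0.0428 -0.0649  0.0477] turn [0.0021 0.0014 0.0312]
{"dx": -0.0143, "dy": -0.0216, "dz": 0.0159, "ax": 0.001, "ay": 0.0, "az": 0.01}
{"dx": -0.0145, "dy": -0.0215, "dz": 0.0159, "ax": 0.001, "ay": 0.0, "az": 0.01}
{"dx": -0.0147, "dy": -0.0213, "dz": 0.0159, "ax": 0.001, "ay": 0.0, "az": 0.01}
```

Request:
jog_arm:
  commands:
    - {"hand": 0,"dx": -0.0145,"dy": -0.0215,"dz": 0.016,"ax": 0.001,"ay": 0,"az": 0.01}
    - {"hand": 0,"dx": -0.0145,"dy": -0.0215,"dz": 0.016,"ax": 0.001,"ay": 0,"az": 0.01}
    - {"hand": 0,"dx": -0.0145,"dy": -0.0215,"dz": 0.016,"ax": 0.001,"ay": 0,"az": 0.01}
    - {"hand": 0,"dx": 0,"dy": 0,"dz": 0,"ax": 0,"ay": 0,"az": 0}

```text
time: 2.03
tcp_pos: [0.4657, -0.0111, 0.1966]
ee_rot: [[-0.059, 0.998, -0.003], [0.998, 0.059, -0.003], [-0.002, -0.003, -1.0]]
wrist_force: [0.1, -1.0, -0.1]
finger_gap: 0.0853
```

```bash
python3 plan.py .4685 -.010 .080 93.2; python3 snap.py w2 wrist 180 0 460 210
```

```text
t 2.033 p [ 0.4657 -0.0111  0.1966] yaw 93.38 F [ 0.1 -1.  -0.1] M [-0.03  0.02 -0.  ] gap 0.0853 n 3
total tool shift [0.0012 0.0032 0.1166] turn [-0.0031  0.0025  0.0032]
{"dx": 0.0004, "dy": 0.0011, "dz": 0.0389, "ax": -0.001, "ay": 0.001, "az": 0.001}
{"dx": 0.0004, "dy": 0.001, "dz": 0.0389, "ax": -0.001, "ay": 0.001, "az": 0.001}
{"dx": 0.0003, "dy": 0.001, "dz": 0.0389, "ax": -0.001, "ay": 0.001, "az": 0.001}
scale 2.857142857142857
2.0333 [ 0.4657 -0.0111  0.1966]
```

View pics/w2.png

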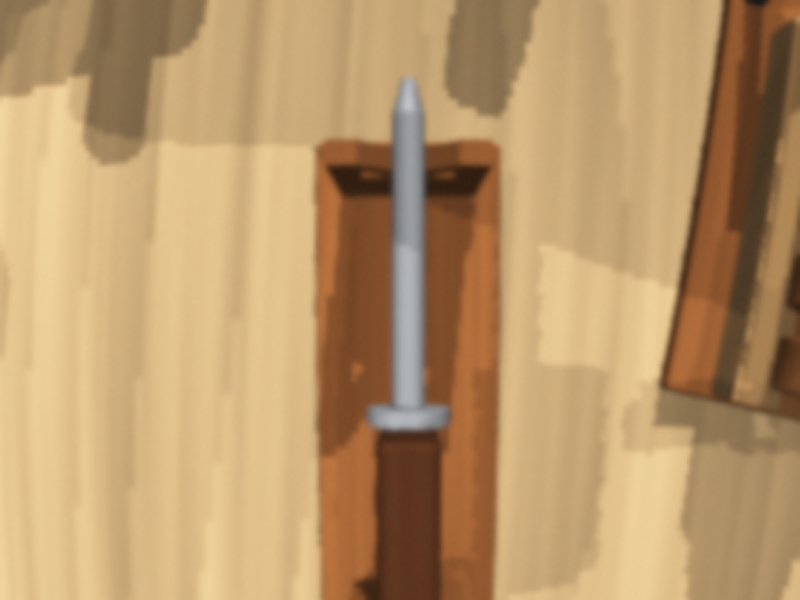

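The rod is centred over its stand: tip at (408,78), flange face at (409,408), handle sides at 378 and 439. These give the following fine position.

```bash
python3 - <<'E'
from h import *; import pickle
s,p,im=pickle.load(open('pics/w2.pkl','rb'))
f=lambda x,y,z:onz(p,180+x*.35,y*.35,z,True)
tip,fl=f(408,78,.075),f(409,406,.075); h1,h2=f(408.3,440,.116),f(408.5,590,.116)
print(tip,fl,np.degrees(np.arctan2(*(tip-fl)[1::-1])),np.linalg.norm(tip-fl)); print(h1,h2,np.degrees(np.arctan2(*(h1-h2)[1::-1])))
for y,l,r in [(200,318,498),(400,318,497),(590,321,493)]: print('base mid',(f(l,y,.012)+f(r,y,.012))/2)
E
python3 plan.py .4685 -.010 .080 93.2 | head -2
```

```text
[0.45896975 0.13649818 0.075     ] [0.465439   0.03280797 0.075     ] 93.57006690533457 0.10389182034289007
[0.46539511 0.0278317  0.116     ] [ 0.46798778 -0.01394105  0.116     ] 93.55156814797019
base mid [0.46095603 0.10583245 0.012     ]
base mid [0.4653501  0.02894346 0.012     ]
base mid [ 0.46974401 -0.04712492  0.012     ]
t 2.083 p [ 0.468  -0.0106  0.1987] yaw 93.36 F [ 0.5  0.8 -0.5] M [ 0.02 -0.02  0.05] gap 0.0853 n 3
total tool shift [0.0009 0.0004 0.1187] turn [0.0009 0.0024 0.0028]
```

Request:
jog_arm:
  commands:
    - {"hand": 0,"dx": 0.001,"dy": 0,"dz": 0.038,"ax": 0,"ay": 0.001,"az": 0}
    - {"hand": 0,"dx": 0,"dy": 0,"dz": 0.038,"ax": 0,"ay": 0.001,"az": 0}
    - {"hand": 0,"dx": 0,"dy": 0,"dz": 0.035,"ax": 0,"ay": 0,"az": 0}
    - {"hand": 0,"dx": 0,"dy": 0,"dz": 0.005,"ax": 0,"ay": 0,"az": 0}
    - {"hand": 0,"dx": 0,"dy": 0,"dz": 0,"ax": 0,"ay": 0,"az": 0}

```text
time: 2.5
tcp_pos: [0.4755, -0.0136, 0.0864]
ee_rot: [[-0.051, 0.999, 0.016], [0.999, 0.051, -0.003], [-0.004, 0.016, -1.0]]
wrist_force: [-0.2, -0.2, 0.2]
finger_gap: 0.0853
```

```bash
python3 plan.py .4678 -.0093 .080 93.5
```

```text
t 2.5 p [ 0.4755 -0.0136  0.0864] yaw 92.91 F [-0.2 -0.2  0.2] M [0.01 0.   0.04] gap 0.0853 n 1
total tool shift [ 0.0047 -0.0075  0.0062] turn [ 0.0161  0.0039 -0.0103]
{"dx": 0.0047, "dy": -0.0075, "dz": 0.0062, "ax": 0.016, "ay": 0.004, "az": -0.01}
```

Request:
jog_arm:
  commands:
    - {"hand": 0,"dx": 0.0045,"dy": -0.0075,"dz": 0.003,"ax": 0.016,"ay": 0.004,"az": -0.01}
    - {"hand": 0,"dx": 0,"dy": 0,"dz": 0.003,"ax": 0,"ay": 0,"az": 0}
    - {"hand": 0,"dx": 0,"dy": 0,"dz": 0,"ax": 0,"ay": 0,"az": 0}

```text
time: 2.75
tcp_pos: [0.4704, -0.0098, 0.0844]
ee_rot: [[-0.061, 0.998, 0.003], [0.998, 0.061, -0.0], [-0.001, 0.003, -1.0]]
wrist_force: [0.2, -0.0, -0.2]
finger_gap: 0.0853
```

```bash
python3 plan.py .4678 -.0093 .080 93.5
```

```text
t 2.75 p [ 0.4704 -0.0098  0.0844] yaw 93.49 F [ 0.2 -0.  -0.2] M [ 0.01 -0.    0.01] gap 0.0853 n 1
total tool shift [ 0.0007 -0.0026  0.0044] turn [ 0.0033  0.0006 -0.0001]
{"dx": 0.0007, "dy": -0.0026, "dz": 0.0044, "ax": 0.003, "ay": 0.001, "az": -0.0}
```

Request:
jog_arm:
  commands:
    - {"hand": 0,"dx": 0.0005,"dy": -0.0025,"dz": 0.0045,"ax": 0.003,"ay": 0.0005,"az": 0}
    - {"hand": 0,"dx": 0,"dy": 0,"dz": 0,"ax": 0,"ay": 0,"az": 0}

```text
time: 2.92
tcp_pos: [0.4703, -0.0097, 0.0828]
ee_rot: [[-0.061, 0.998, 0.005], [0.998, 0.061, -0.001], [-0.001, 0.005, -1.0]]
wrist_force: [-1.0, 0.4, -0.2]
finger_gap: 0.0853
```

```bash
python3 plan.py .4678 -.0093 .080 93.5
```

```text
t 2.917 p [ 0.4703 -0.0097  0.0828] yaw 93.52 F [-1.   0.4 -0.2] M [-0.02  0.02  0.01] gap 0.0853 n 1
total tool shift [ 0.0005 -0.0025  0.0028] turn [0.0054 0.0015 0.0003]
{"dx": 0.0005, "dy": -0.0025, "dz": 0.0028, "ax": 0.005, "ay": 0.001, "az": 0.0}
```

Request:
jog_arm:
  commands:
    - {"hand": 0,"dx": 0.001,"dy": -0.004,"dz": 0.004,"ax": 0.008,"ay": 0.0015,"az": 0}

```text
time: 3.0
tcp_pos: [0.468, -0.0092, 0.0805]
ee_rot: [[-0.061, 0.998, 0.001], [0.998, 0.061, -0.001], [-0.001, 0.001, -1.0]]
wrist_force: [0.3, 0.0, 0.1]
finger_gap: 0.0854
```

Request:
jog_arm:
  commands:
    - {"hand": 0,"dx": 0,"dy": -0.0005,"dz": 0.001,"ax": 0.001,"ay": 0,"az": 0}

```text
time: 3.08
tcp_pos: [0.4669, -0.0091, 0.0793]
ee_rot: [[-0.062, 0.998, -0.001], [0.998, 0.062, -0.001], [-0.001, -0.001, -1.0]]
wrist_force: [-0.2, 0.7, -0.0]
finger_gap: 0.0853
```

```bash
python3 plan.py .4678 -.0093 .080 93.5
```

```text
t 3.083 p [ 0.4669 -0.0091  0.0793] yaw 93.53 F [-0.2  0.7 -0. ] M [ 0.03 -0.01 -0.01] gap 0.0853 n 1
total tool shift [-0.0003  0.0009 -0.0007] turn [-0.0007  0.0007  0.0006]
{"dx": -0.0003, "dy": 0.0009, "dz": -0.0007, "ax": -0.001, "ay": 0.001, "az": 0.001}
```

Request:
jog_arm:
  commands:
    - {"hand": 255,"dx": 0,"dy": 0.0007,"dz": -0.0005,"ax": 0,"ay": 0,"az": 0}
    - {"hand": 255,"dx": 0,"dy": 0,"dz": 0,"ax": 0,"ay": 0,"az": 0}
    - {"hand": 255,"dx": 0,"dy": 0,"dz": 0,"ax": 0,"ay": 0,"az": 0}
    - {"hand": 255,"dx": 0,"dy": 0,"dz": 0,"ax": 0,"ay": 0,"az": 0}
    - {"hand": 255,"dx": 0,"dy": 0,"dz": 0,"ax": 0,"ay": 0,"az": 0}
  force: 70

```text
time: 3.5
tcp_pos: [0.4678, -0.009, 0.0801]
ee_rot: [[-0.062, 0.998, -0.0], [0.998, 0.062, -0.001], [-0.001, -0.0, -1.0]]
wrist_force: [0.3, 1.1, 0.0]
finger_gap: 0.0257
```

Request:
jog_arm:
  commands:
    - {"hand": 255,"dx": 0,"dy": 0,"dz": 0,"ax": 0,"ay": 0,"az": 0}
    - {"hand": 255,"dx": 0,"dy": 0,"dz": 0,"ax": 0,"ay": 0,"az": 0}
    - {"hand": 255,"dx": 0,"dy": 0,"dz": 0,"ax": 0,"ay": 0,"az": 0}
  force: 70

```text
time: 3.75
tcp_pos: [0.4677, -0.009, 0.0803]
ee_rot: [[-0.062, 0.998, -0.001], [0.998, 0.062, -0.001], [-0.001, -0.001, -1.0]]
wrist_force: [0.3, -0.4, 1.1]
finger_gap: 0.0167
```

```bash
python3 plan.py .4678 -.0093 .080 93.5
```

```text
t 3.75 p [ 0.4677 -0.009   0.0803] yaw 93.56 F [ 0.3 -0.4  1.1] M [ 0.06 -0.    0.08] gap 0.0167 n 1
total tool shift [-0.0003  0.0001  0.0003] turn [-0.0007  0.0009  0.0011]
{"dx": -0.0003, "dy": 0.0001, "dz": 0.0003, "ax": -0.001, "ay": 0.001, "az": 0.001}
```

Rod gripped (gap 16.7 mm). Next I lift it and go over the trough to measure the trough's axis from above.

Request:
jog_arm:
  commands:
    - {"hand": 255,"dx": 0,"dy": 0,"dz": -0.015,"ax": 0,"ay": 0,"az": 0}
    - {"hand": 255,"dx": 0,"dy": 0,"dz": -0.025,"ax": 0,"ay": 0,"az": 0}
    - {"hand": 255,"dx": 0,"dy": 0,"dz": -0.03,"ax": 0,"ay": 0,"az": 0}
    - {"hand": 255,"dx": 0,"dy": 0,"dz": -0.03,"ax": 0,"ay": 0,"az": 0}
    - {"hand": 255,"dx": 0,"dy": 0,"dz": -0.03,"ax": 0,"ay": 0,"az": 0}

```text
time: 4.17
tcp_pos: [0.4603, -0.0077, 0.2042]
ee_rot: [[-0.061, 0.998, -0.022], [0.998, 0.061, 0.003], [0.004, -0.021, -1.0]]
wrist_force: [0.9, 1.0, -2.3]
finger_gap: 0.0169
```

```bash
python3 plan.py .61 .01 .235 84.2 30
```

```text
t 4.167 p [ 0.4603 -0.0077  0.2042] yaw 93.51 F [ 0.9  1.  -2.3] M [-0.03 -0.05  0.01] gap 0.0169 n 6
total tool shift [ 0.0086  0.1498 -0.034 ] turn [-0.0218 -0.0025  0.1626]
{"dx": 0.0014, "dy": 0.025, "dz": -0.0057, "ax": -0.004, "ay": -0.0, "az": 0.027}
{"dx": 0.0021, "dy": 0.0249, "dz": -0.0056, "ax": -0.004, "ay": -0.0, "az": 0.027}
{"dx": 0.0028, "dy": 0.0249, "dz": -0.0055, "ax": -0.004, "ay": -0.0, "az": 0.027}
{"dx": 0.0035, "dy": 0.0248, "dz": -0.0054, "ax": -0.004, "ay": -0.0, "az": 0.027}
{"dx": 0.0041, "dy": 0.0247, "dz": -0.0053, "ax": -0.004, "ay": -0.0, "az": 0.027}
{"dx": 0.0048, "dy": 0.0246, "dz": -0.0052, "ax": -0.004, "ay": -0.0, "az": 0.027}
```

Request:
jog_arm:
  commands:
    - {"hand": 255,"dx": 0.0015,"dy": 0.025,"dz": -0.0055,"ax": -0.004,"ay": 0,"az": 0.027}
    - {"hand": 255,"dx": 0.002,"dy": 0.025,"dz": -0.0055,"ax": -0.004,"ay": 0,"az": 0.027}
    - {"hand": 255,"dx": 0.003,"dy": 0.025,"dz": -0.0055,"ax": -0.004,"ay": 0,"az": 0.027}
    - {"hand": 255,"dx": 0.0035,"dy": 0.025,"dz": -0.0055,"ax": -0.004,"ay": 0,"az": 0.027}
    - {"hand": 255,"dx": 0.004,"dy": 0.025,"dz": -0.0055,"ax": -0.004,"ay": 0,"az": 0.027}

```text
time: 4.58
tcp_pos: [0.5902, 0.0066, 0.24]
ee_rot: [[0.081, 0.997, 0.01], [0.997, -0.081, 0.0], [0.001, 0.01, -1.0]]
wrist_force: [0.1, -0.2, -1.6]
finger_gap: 0.0163
```

Request:
jog_arm:
  commands:
    - {"hand": 255,"dx": 0.005,"dy": 0.0245,"dz": -0.005,"ax": -0.004,"ay": 0,"az": 0.027}
    - {"hand": 255,"dx": 0,"dy": 0,"dz": 0,"ax": 0,"ay": 0,"az": 0}
    - {"hand": 255,"dx": 0,"dy": 0,"dz": 0,"ax": 0,"ay": 0,"az": 0}
    - {"hand": 255,"dx": 0,"dy": 0,"dz": 0,"ax": 0,"ay": 0,"az": 0}

```text
time: 4.92
tcp_pos: [0.6193, 0.0102, 0.2435]
ee_rot: [[0.109, 0.994, 0.014], [0.994, -0.109, 0.0], [0.002, 0.013, -1.0]]
wrist_force: [-0.3, 0.0, -1.9]
finger_gap: 0.0167
```

```bash
python3 snap.py w3 wrist 200 0 440 180
```

```text
scale 3.3333333333333335
4.9167 [0.6193 0.0102 0.2435]
```

View pics/w3.png

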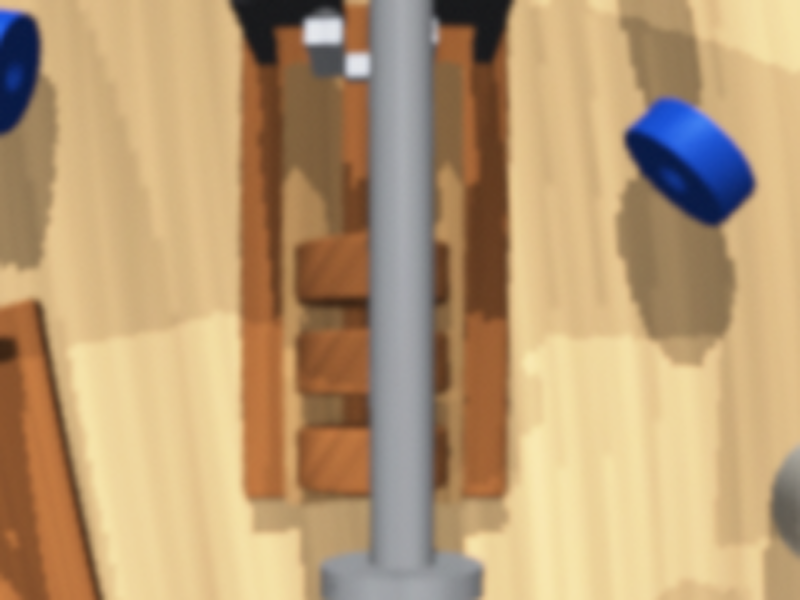

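The trough is seen squarely: base edges at x=243 and 508, wheels spanning x=299 to 448 at y=460, 360 and 270, rod shaft centre at x=402.

```bash
python3 - <<'E'
from h import *; import pickle
s,p,im=pickle.load(open('pics/w3.pkl','rb'))
f=lambda x,y,z:onz(p,200+x*.3,y*.3,z,True)
m=lambda y,l,r,z:(f(l,y,z)+f(r,y,z))/2
P=[m(490,244,507,.012),m(300,243,508,.012),m(100,243,508,.012),m(460,283,465,.05),m(200,282,465,.05),m(465,299,448,.06),m(365,298.5,449,.06),m(275,297,448.5,.06)]
for q in P: print(q.round(4))
xy=np.array([q[:2] for q in P]); k=np.polyfit(xy[:,1],xy[:,0],1); print('x = %.5f*y + %.5f'%tuple(k),'yaw',90-np.degrees(np.arctan(k[0])),'res',(xy[:,0]-np.polyval(k,xy[:,1])).round(4))
print('width',np.linalg.norm(f(243,300,.012)-f(508,300,.012)),np.linalg.norm(f(299,465,.06)-f(448,465,.06)))
# wheel top rows at z=.085 (front edge, rear edge), far end of trough base
for n,y in [('a front',424),('a rear',492),('b front',330),('b rear',393),('c front',238),('c rear',303)]: print(n,f(330,y,.08).round(4))
print('base near end',f(265,496,.012),'pad',f(357,62,.07),f(323,30,.085))
# held shaft
R=np.array(s['ee_rot']);t=np.array(s['tcp_pos']); print('tcp',t,'yaw',np.degrees(np.arctan2(R[1,0],R[0,0])))
for y in (540,300,20):
    q=f(402.3,y,t[2]-.0053); print('shaft in tool',R.T@(q-t))
E
python3 plan.py .61 .01 .235 84.2 30 | head -2
```

```text
[0.6159 0.0387 0.012 ]
[0.6239 0.1097 0.012 ]
[0.6324 0.1867 0.012 ]
[0.6176 0.0529 0.05  ]
[0.6272 0.1407 0.05  ]
[0.6175 0.0521 0.06  ]
[0.6213 0.0846 0.06  ]
[0.6242 0.114  0.06  ]
x = 0.11041*y + 0.61174 yaw 83.69958807971734 res [-0.0001  0.0001  0.      0.     -0.0001 -0.      0.0002 -0.0001]
width 0.09754852579490983 0.04862547457634303
a front [0.6062 0.0678 0.08  ]
a rear [0.6037 0.0469 0.08  ]
b front [0.6096 0.0965 0.08  ]
b rear [0.6074 0.0773 0.08  ]
c front [0.6128 0.1249 0.08  ]
c rear [0.6105 0.1048 0.08  ]
base near end [0.57447771 0.04104951 0.012     ] pad [0.62698262 0.18351554 0.07      ] [0.61791397 0.1908215  0.085     ]
tcp [0.61929412 0.01024604 0.24345925] yaw 83.73066376224601
shaft in tool [0.04533603 0.00069981 0.00538003]
shaft in tool [0.08253927 0.00070069 0.00543755]
shaft in tool [0.12786828 0.00069676 0.00550758]
t 4.967 p [0.6188 0.0102 0.2432] yaw 83.73 F [-0.6  0.2 -1.7] M [-0.06  0.07 -0.02] gap 0.0163 n 1
total tool shift [-0.0012 -0.0088  0.0081] turn [ 0.0127 -0.0014 -0.0082]
```

```bash
python3 plan.py .5967 -.130 .12 83.7 25
```

```text
t 4.967 p [0.6188 0.0102 0.2432] yaw 83.73 F [-0.6  0.2 -1.7] M [-0.06  0.07 -0.02] gap 0.0163 n 8
total tool shift [-0.142  -0.0082  0.1229] turn [ 0.0127 -0.0015  0.0005]
{"dx": -0.0177, "dy": -0.001, "dz": 0.0154, "ax": 0.002, "ay": -0.0, "az": 0.0}
{"dx": -0.0177, "dy": -0.001, "dz": 0.0154, "ax": 0.002, "ay": -0.0, "az": 0.0}
{"dx": -0.0177, "dy": -0.001, "dz": 0.0154, "ax": 0.002, "ay": -0.0, "az": 0.0}
{"dx": -0.0177, "dy": -0.0009, "dz": 0.0154, "ax": 0.002, "ay": -0.0, "az": 0.0}
{"dx": -0.0177, "dy": -0.0009, "dz": 0.0154, "ax": 0.002, "ay": -0.0, "az": 0.0}
{"dx": -0.0177, "dy": -0.0009, "dz": 0.0154, "ax": 0.002, "ay": -0.0, "az": 0.0}
{"dx": -0.0177, "dy": -0.0009, "dz": 0.0154, "ax": 0.002, "ay": -0.0, "az": 0.0}
{"dx": -0.0177, "dy": -0.0008, "dz": 0.0154, "ax": 0.002, "ay": -0.0, "az": 0.0}
```

Request:
jog_arm:
  commands:
    - {"hand": 255,"dx": -0.018,"dy": -0.001,"dz": 0.015,"ax": 0.002,"ay": 0,"az": 0}
    - {"hand": 255,"dx": -0.018,"dy": -0.001,"dz": 0.015,"ax": 0.002,"ay": 0,"az": 0}
    - {"hand": 255,"dx": -0.018,"dy": -0.001,"dz": 0.015,"ax": 0.002,"ay": 0,"az": 0}
    - {"hand": 255,"dx": -0.018,"dy": -0.001,"dz": 0.015,"ax": 0.002,"ay": 0,"az": 0}
    - {"hand": 255,"dx": -0.018,"dy": -0.001,"dz": 0.015,"ax": 0.002,"ay": 0,"az": 0}

```text
time: 5.38
tcp_pos: [0.6025, -0.0777, 0.1695]
ee_rot: [[0.102, 0.995, 0.009], [0.995, -0.102, 0.002], [0.003, 0.008, -1.0]]
wrist_force: [-0.4, -0.4, -1.1]
finger_gap: 0.0168
```

Request:
jog_arm:
  commands:
    - {"hand": 255,"dx": -0.018,"dy": -0.001,"dz": 0.015,"ax": 0,"ay": 0,"az": 0}
    - {"hand": 255,"dx": -0.018,"dy": -0.001,"dz": 0.015,"ax": 0,"ay": 0,"az": 0}
    - {"hand": 255,"dx": -0.018,"dy": -0.001,"dz": 0.015,"ax": 0,"ay": 0,"az": 0}
    - {"hand": 255,"dx": 0,"dy": 0,"dz": 0,"ax": 0,"ay": 0,"az": 0}

```text
time: 5.72
tcp_pos: [0.5863, -0.1352, 0.1184]
ee_rot: [[0.104, 0.995, 0.001], [0.995, -0.104, 0.003], [0.003, 0.001, -1.0]]
wrist_force: [-1.6, 0.6, -2.1]
finger_gap: 0.0168
```

```bash
python3 plan.py .5967 -.130 .0653 83.7 15
```

```text
t 5.717 p [ 0.5863 -0.1352  0.1184] yaw 84.04 F [-1.6  0.6 -2.1] M [-0.02  0.04  0.01] gap 0.0168 n 4
total tool shift [0.0061 0.0098 0.0531] turn [ 0.0006 -0.0028  0.006 ]
{"dx": 0.0015, "dy": 0.0025, "dz": 0.0133, "ax": 0.0, "ay": -0.001, "az": 0.001}
{"dx": 0.0015, "dy": 0.0025, "dz": 0.0133, "ax": 0.0, "ay": -0.001, "az": 0.001}
{"dx": 0.0016, "dy": 0.0025, "dz": 0.0133, "ax": 0.0, "ay": -0.001, "az": 0.001}
{"dx": 0.0016, "dy": 0.0024, "dz": 0.0133, "ax": 0.0, "ay": -0.001, "az": 0.001}
```

Request:
jog_arm:
  commands:
    - {"hand": 255,"dx": 0.0015,"dy": 0.0025,"dz": 0.013,"ax": 0,"ay": -0.001,"az": 0.0015}
    - {"hand": 255,"dx": 0.0015,"dy": 0.0025,"dz": 0.013,"ax": 0,"ay": -0.001,"az": 0.0015}
    - {"hand": 255,"dx": 0.0015,"dy": 0.0025,"dz": 0.013,"ax": 0,"ay": -0.001,"az": 0.0015}
    - {"hand": 255,"dx": 0.0015,"dy": 0.0025,"dz": 0.01,"ax": 0,"ay": 0,"az": 0.0015}

```text
time: 6.05
tcp_pos: [0.5972, -0.1298, 0.0686]
ee_rot: [[0.112, 0.994, 0.004], [0.994, -0.112, -0.001], [-0.001, 0.004, -1.0]]
wrist_force: [0.4, -1.0, -0.8]
finger_gap: 0.0167
```

```bash
python3 plan.py .5967 -.130 .0653 83.7 15
```

```text
t 6.05 p [ 0.5972 -0.1298  0.0686] yaw 83.55 F [ 0.4 -1.  -0.8] M [-0.03  0.08  0.  ] gap 0.0167 n 1
total tool shift [-0.0002 -0.0005  0.0033] turn [ 0.0045  0.0006 -0.0026]
{"dx": -0.0002, "dy": -0.0005, "dz": 0.0033, "ax": 0.004, "ay": 0.001, "az": -0.003}
```

Request:
jog_arm:
  commands:
    - {"hand": 255,"dx": 0.003,"dy": -0.001,"dz": 0.0035,"ax": 0.004,"ay": 0.0005,"az": -0.0025}
    - {"hand": 255,"dx": 0.005,"dy": 0,"dz": 0,"ax": 0,"ay": 0,"az": 0}
    - {"hand": 255,"dx": 0.005,"dy": 0,"dz": 0,"ax": 0,"ay": 0,"az": 0}

```text
time: 6.3
tcp_pos: [0.5964, -0.1134, 0.0606]
ee_rot: [[0.108, 0.994, -0.005], [0.994, -0.108, 0.002], [0.001, -0.005, -1.0]]
wrist_force: [0.5, 0.0, -1.5]
finger_gap: 0.0163
```

```bash
cat > ins.py <<'E'
# state relative to the bore line: along s (TCP y-based), lateral (tool y) and height errors; target offsets in tool frame
import sys
from h import *
from scipy.spatial.transform import Rotation as Ro
s=read_state();p=np.array(s['tcp_pos']);R=np.array(s['ee_rot']);a=np.radians(83.7);x=np.array([np.cos(a),np.sin(a),0]);z=np.array([0,0,-1.]);G=np.c_[x,np.cross(z,x),z]
o=np.array([.6110,0,.0653]); e=G.T@(p-o); w=Ro.from_matrix(R.T@G).as_rotvec(); F=G.T@np.array(s['wrist_force'])
print('t %.2f s=%.4f flange %.4f lat err(dy to go) %.4f dz to go %.4f turn to go %s Ftool %s M %s gap %.4f'%(s['time'],e[0],e[0]+.042,-e[1],-e[2],w.round(4),F.round(1),np.round(s['wrist_torque'],2),s['finger_gap']))
E
python3 ins.py
```

```text
t 6.30 s=-0.1143 flange -0.0723 lat err(dy to go) 0.0020 dz to go -0.0047 turn to go [-0.0052 -0.0013  0.0022] Ftool [0.1 0.5 1.5] M [ 0.01 -0.02 -0.05] gap 0.0163
```

Request:
jog_arm:
  commands:
    - {"hand": 255,"dx": 0,"dy": 0.001,"dz": -0.003,"ax": -0.003,"ay": -0.001,"az": 0.001}
    - {"hand": 255,"dx": 0,"dy": 0,"dz": 0,"ax": 0,"ay": 0,"az": 0}

```text
time: 6.47
tcp_pos: [0.5981, -0.1112, 0.0641]
ee_rot: [[0.106, 0.994, -0.002], [0.994, -0.106, 0.001], [0.001, -0.002, -1.0]]
wrist_force: [-0.3, 0.6, -1.6]
finger_gap: 0.0166
```

```bash
python3 ins.py
```

```text
t 6.47 s=-0.1120 flange -0.0700 lat err(dy to go) 0.0006 dz to go -0.0012 turn to go [-0.0018 -0.0007  0.0036] Ftool [ 0.5 -0.4  1.6] M [-0.05  0.04  0.02] gap 0.0166
```

Request:
jog_arm:
  commands:
    - {"hand": 255,"dx": 0.002,"dy": 0.0005,"dz": -0.001,"ax": -0.001,"ay": -0.0005,"az": 0.0025}
    - {"hand": 255,"dx": 0.004,"dy": 0,"dz": 0,"ax": 0,"ay": 0,"az": 0}
    - {"hand": 255,"dx": 0.004,"dy": 0,"dz": 0,"ax": 0,"ay": 0,"az": 0}

```text
time: 6.72
tcp_pos: [0.6013, -0.1013, 0.0675]
ee_rot: [[0.109, 0.994, 0.003], [0.994, -0.109, -0.001], [-0.001, 0.003, -1.0]]
wrist_force: [-0.2, -0.0, -1.1]
finger_gap: 0.0172
```

```bash
python3 ins.py
```

```text
t 6.72 s=-0.1018 flange -0.0598 lat err(dy to go) -0.0015 dz to go 0.0022 turn to go [0.0031 0.0009 0.0007] Ftool [-0.1 -0.2  1.1] M [-0.01 -0.03 -0.03] gap 0.0172
```

Request:
jog_arm:
  commands:
    - {"hand": 255,"dx": 0,"dy": -0.0005,"dz": 0.001,"ax": 0.001,"ay": 0.0005,"az": 0}
    - {"hand": 255,"dx": 0,"dy": 0,"dz": 0,"ax": 0,"ay": 0,"az": 0}

```text
time: 6.88
tcp_pos: [0.6014, -0.1005, 0.0674]
ee_rot: [[0.108, 0.994, 0.003], [0.994, -0.108, -0.001], [-0.0, 0.004, -1.0]]
wrist_force: [-0.0, 0.1, -1.0]
finger_gap: 0.0167
```

Request:
jog_arm:
  commands:
    - {"hand": 255,"dx": 0,"dy": 0,"dz": 0,"ax": 0,"ay": 0,"az": 0}

```text
time: 6.97
tcp_pos: [0.6015, -0.1005, 0.0675]
ee_rot: [[0.108, 0.994, 0.004], [0.994, -0.108, -0.001], [-0.0, 0.004, -1.0]]
wrist_force: [-0.5, -0.2, -2.2]
finger_gap: 0.0163
```

Request:
jog_arm:
  commands:
    - {"hand": 255,"dx": 0,"dy": 0,"dz": 0,"ax": 0,"ay": 0,"az": 0}
    - {"hand": 255,"dx": 0,"dy": 0,"dz": 0,"ax": 0,"ay": 0,"az": 0}

```text
time: 7.13
tcp_pos: [0.6014, -0.1007, 0.0675]
ee_rot: [[0.108, 0.994, 0.004], [0.994, -0.108, -0.001], [-0.001, 0.004, -1.0]]
wrist_force: [-0.8, 0.7, -1.4]
finger_gap: 0.0167
```

```bash
python3 ins.py
```

```text
t 7.13 s=-0.1011 flange -0.0591 lat err(dy to go) -0.0015 dz to go 0.0022 turn to go [0.0038 0.0006 0.0013] Ftool [ 0.6 -0.8  1.4] M [-0.01 -0.04  0.02] gap 0.0167
```

Request:
jog_arm:
  commands:
    - {"hand": 255,"dx": 0,"dy": -0.0015,"dz": 0.0022,"ax": 0.004,"ay": 0.0005,"az": 0.001}

```text
time: 7.22
tcp_pos: [0.6003, -0.1008, 0.0657]
ee_rot: [[0.11, 0.994, 0.001], [0.994, -0.11, -0.0], [-0.0, 0.001, -1.0]]
wrist_force: [0.8, -0.1, -1.3]
finger_gap: 0.0168
```

Request:
jog_arm:
  commands:
    - {"hand": 255,"dx": 0,"dy": 0,"dz": 0,"ax": 0,"ay": 0,"az": 0}

```text
time: 7.3
tcp_pos: [0.5997, -0.1008, 0.0651]
ee_rot: [[0.11, 0.994, -0.001], [0.994, -0.11, -0.0], [-0.0, -0.001, -1.0]]
wrist_force: [0.3, 1.1, -1.3]
finger_gap: 0.0168
```

```bash
python3 ins.py
```

```text
t 7.30 s=-0.1015 flange -0.0595 lat err(dy to go) 0.0002 dz to go -0.0002 turn to go [-0.0007  0.0001 -0.0002] Ftool [1.1 0.1 1.3] M [-0.03  0.04  0.03] gap 0.0168
```

Request:
jog_arm:
  commands:
    - {"hand": 255,"dx": 0,"dy": 0,"dz": 0,"ax": 0,"ay": 0,"az": 0}
    - {"hand": 255,"dx": 0.003,"dy": 0,"dz": 0,"ax": 0,"ay": 0,"az": 0}
    - {"hand": 255,"dx": 0.003,"dy": 0,"dz": 0,"ax": 0,"ay": 0,"az": 0}
    - {"hand": 255,"dx": 0.003,"dy": 0,"dz": 0,"ax": 0,"ay": 0,"az": 0}

```text
time: 7.63
tcp_pos: [0.6004, -0.0921, 0.0646]
ee_rot: [[0.111, 0.994, -0.002], [0.994, -0.111, 0.0], [-0.0, -0.002, -1.0]]
wrist_force: [-0.4, 0.7, -1.2]
finger_gap: 0.0163
```

```bash
python3 ins.py
```

```text
t 7.63 s=-0.0927 flange -0.0507 lat err(dy to go) 0.0005 dz to go -0.0007 turn to go [-0.0015  0.0001 -0.0017] Ftool [ 0.6 -0.4  1.2] M [-0.03 -0.04 -0.02] gap 0.0163
```

Request:
jog_arm:
  commands:
    - {"hand": 255,"dx": 0.003,"dy": 0.0005,"dz": -0.0007,"ax": -0.0015,"ay": 0,"az": -0.0015}
    - {"hand": 255,"dx": 0.004,"dy": 0,"dz": 0,"ax": 0,"ay": 0,"az": 0}
    - {"hand": 255,"dx": 0.004,"dy": 0,"dz": 0,"ax": 0,"ay": 0,"az": 0}
    - {"hand": 255,"dx": 0.004,"dy": 0,"dz": 0,"ax": 0,"ay": 0,"az": 0}

```text
time: 7.97
tcp_pos: [0.6028, -0.0754, 0.0654]
ee_rot: [[0.109, 0.994, 0.0], [0.994, -0.109, -0.0], [0.0, 0.0, -1.0]]
wrist_force: [0.8, 0.3, -1.5]
finger_gap: 0.0167
```

```bash
python3 ins.py
```

```text
t 7.97 s=-0.0758 flange -0.0338 lat err(dy to go) -0.0002 dz to go 0.0001 turn to go [ 0.0004 -0.      0.0003] Ftool [0.4 0.8 1.5] M [-0.03 -0.02 -0.06] gap 0.0167
```

Request:
jog_arm:
  commands:
    - {"hand": 255,"dx": 0.004,"dy": 0,"dz": 0,"ax": 0,"ay": 0,"az": 0}
    - {"hand": 255,"dx": 0.004,"dy": 0,"dz": 0,"ax": 0,"ay": 0,"az": 0}
    - {"hand": 255,"dx": 0.004,"dy": 0,"dz": 0,"ax": 0,"ay": 0,"az": 0}
    - {"hand": 255,"dx": 0.004,"dy": 0,"dz": 0,"ax": 0,"ay": 0,"az": 0}

```text
time: 8.3
tcp_pos: [0.6048, -0.0572, 0.0655]
ee_rot: [[0.109, 0.994, 0.0], [0.994, -0.109, 0.0], [0.0, 0.0, -1.0]]
wrist_force: [-0.2, -0.1, -1.5]
finger_gap: 0.0165
```

```bash
python3 ins.py
```

```text
t 8.30 s=-0.0575 flange -0.0155 lat err(dy to go) -0.0001 dz to go 0.0002 turn to go [ 0.0005 -0.0001  0.0009] Ftool [-0.1 -0.2  1.5] M [-0.03  0.06 -0.06] gap 0.0165
```

Request:
jog_arm:
  commands:
    - {"hand": 255,"dx": 0.004,"dy": 0,"dz": 0.0002,"ax": 0.0005,"ay": 0,"az": 0.001}
    - {"hand": 255,"dx": 0.004,"dy": 0,"dz": 0,"ax": 0,"ay": 0,"az": 0}
    - {"hand": 255,"dx": 0.004,"dy": 0,"dz": 0,"ax": 0,"ay": 0,"az": 0}
    - {"hand": 255,"dx": 0.004,"dy": 0,"dz": 0,"ax": 0,"ay": 0,"az": 0}

```text
time: 8.63
tcp_pos: [0.6067, -0.0394, 0.0653]
ee_rot: [[0.11, 0.994, -0.0], [0.994, -0.11, 0.0], [0.0, -0.0, -1.0]]
wrist_force: [-0.4, -0.1, -1.6]
finger_gap: 0.0169
```

```bash
python3 ins.py
```

```text
t 8.63 s=-0.0396 flange 0.0024 lat err(dy to go) -0.0001 dz to go -0.0000 turn to go [-0.0001 -0.0002 -0.    ] Ftool [-0.2 -0.4  1.6] M [-0.01  0.07 -0.  ] gap 0.0169
```

Request:
jog_arm:
  commands:
    - {"hand": 255,"dx": 0.004,"dy": 0,"dz": 0,"ax": 0,"ay": 0,"az": 0}
    - {"hand": 255,"dx": 0.004,"dy": 0,"dz": 0,"ax": 0,"ay": 0,"az": 0}
    - {"hand": 255,"dx": 0.004,"dy": 0,"dz": 0,"ax": 0,"ay": 0,"az": 0}
    - {"hand": 255,"dx": 0.004,"dy": 0,"dz": 0,"ax": 0,"ay": 0,"az": 0}

```text
time: 8.97
tcp_pos: [0.6087, -0.0217, 0.0653]
ee_rot: [[0.11, 0.994, -0.0], [0.994, -0.11, 0.0], [0.0, -0.0, -1.0]]
wrist_force: [0.0, -0.8, -2.2]
finger_gap: 0.0165
```

```bash
python3 ins.py
```

```text
t 8.97 s=-0.0219 flange 0.0201 lat err(dy to go) -0.0001 dz to go -0.0000 turn to go [-0.0001 -0.0001 -0.    ] Ftool [-0.8  0.1  2.2] M [-0.07  0.04 -0.03] gap 0.0165
```

Request:
jog_arm:
  commands:
    - {"hand": 255,"dx": 0.004,"dy": 0,"dz": 0,"ax": 0,"ay": 0,"az": 0}
    - {"hand": 255,"dx": 0.004,"dy": 0,"dz": 0,"ax": 0,"ay": 0,"az": 0}
    - {"hand": 255,"dx": 0.004,"dy": 0,"dz": 0,"ax": 0,"ay": 0,"az": 0}
    - {"hand": 255,"dx": 0.003,"dy": 0,"dz": 0,"ax": 0,"ay": 0,"az": 0}

```text
time: 9.3
tcp_pos: [0.6105, -0.005, 0.0653]
ee_rot: [[0.11, 0.994, -0.0], [0.994, -0.11, 0.0], [0.0, -0.0, -1.0]]
wrist_force: [0.5, 0.7, -1.2]
finger_gap: 0.0169
```

```bash
python3 ins.py
```

```text
t 9.30 s=-0.0050 flange 0.0370 lat err(dy to go) -0.0001 dz to go -0.0000 turn to go [-0.0001 -0.0002  0.0001] Ftool [0.8 0.4 1.2] M [-0.02  0.06 -0.01] gap 0.0169
```

Request:
jog_arm:
  commands:
    - {"hand": 255,"dx": 0.004,"dy": 0,"dz": 0,"ax": 0,"ay": 0,"az": 0}
    - {"hand": 255,"dx": 0.004,"dy": 0,"dz": 0,"ax": 0,"ay": 0,"az": 0}
    - {"hand": 255,"dx": 0.003,"dy": 0,"dz": 0,"ax": 0,"ay": 0,"az": 0}
    - {"hand": 255,"dx": 0.003,"dy": 0,"dz": 0,"ax": 0,"ay": 0,"az": 0}

```text
time: 9.63
tcp_pos: [0.6123, 0.0103, 0.0653]
ee_rot: [[0.11, 0.994, -0.0], [0.994, -0.11, -0.0], [-0.0, -0.0, -1.0]]
wrist_force: [0.8, -0.5, -1.0]
finger_gap: 0.0168
```

```bash
python3 ins.py; python3 - <<'E'
from h import *; import pickle
st=read_state()
out=np.zeros((600,800,3),np.uint8)
for n in ('scene','side'):
    p=cams.camera_params(n); im=cams.grab_frame(n); pickle.dump((st,p,im),open(f'pics/m_{n}.pkl','wb'))
    if n=='scene': out[:600,:400]=cv2.resize(im[200:300,350:440][:, :],(400,600) if 0 else (400,444),interpolation=cv2.INTER_CUBIC)[:600] if 0 else cv2.copyMakeBorder(cv2.resize(im[205:300,340:435],(400,400),interpolation=cv2.INTER_CUBIC),0,200,0,0,cv2.BORDER_CONSTANT)
    else: out[:400,400:]=cv2.resize(im[205:285,250:330],(400,400),interpolation=cv2.INTER_CUBIC)
s,p,im=pickle.load(open('pics/w1.pkl','rb'))
out[400:,:800]=cv2.resize(im[20:70,370:570],(800,200),interpolation=cv2.INTER_CUBIC)
cv2.imwrite('pics/m.png',out[:,:,::-1])
E
```

```text
t 9.63 s=0.0103 flange 0.0523 lat err(dy to go) -0.0001 dz to go 0.0000 turn to go [-0.      0.0002  0.0001] Ftool [-0.4  0.9  1. ] M [-0.16  0.   -0.04] gap 0.0168
```

View pics/m.png

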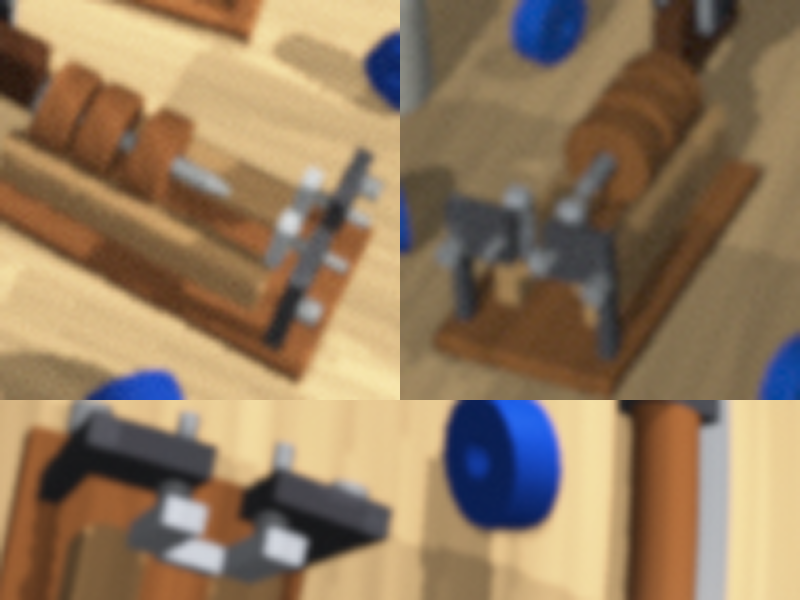

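All three wheels are threaded and the tip shows beyond wheel_c, at scene-crop (230,190). The pad tops are at (290,218) and (313,178).

```bash
python3 - <<'E'
from h import *; import pickle
_,p,_=pickle.load(open('pics/m_scene.pkl','rb')); _,w,_=pickle.load(open('pics/w1.pkl','rb'))
g=lambda x,y,z:onz(p,340+x*.2375,205+y*.2375,z); f=lambda x,y,z:onz(w,370+x/4,20+(y-400)/4,z,True)
d=np.array([np.cos(np.radians(83.7)),np.sin(np.radians(83.7)),0])
S=lambda X:round(float((X-np.array([.611,0,0]))@d),4)
print('tip',S(g(232,190,.06)))
for q in [(282,222),(305,178),(290,218),(313,178)]: print('pad scene',S(g(*q,.085)))
for q in [(163,527),(205,535),(265,557),(305,566),(185,515),(287,545)]: print('pad w1',S(f(*q,.085)))
print('lower lit',[S(f(*q,.06)) for q in [(195,552),(195,570)]])
E
```

```text
tip 0.1591
pad scene 0.1902
pad scene 0.1898
pad scene 0.1926
pad scene 0.1932
pad w1 0.1851
pad w1 0.1864
pad w1 0.1856
pad w1 0.1867
pad w1 0.1901
pad w1 0.1908
lower lit [0.1873, 0.1821]
```

Request:
jog_arm:
  commands:
    - {"hand": 255,"dx": 0.003,"dy": 0,"dz": 0,"ax": 0,"ay": 0,"az": 0}
    - {"hand": 255,"dx": 0.004,"dy": 0,"dz": 0,"ax": 0,"ay": 0,"az": 0}
    - {"hand": 255,"dx": 0.004,"dy": 0,"dz": 0,"ax": 0,"ay": 0,"az": 0}
    - {"hand": 255,"dx": 0.004,"dy": 0,"dz": 0,"ax": 0,"ay": 0,"az": 0}
    - {"hand": 255,"dx": 0.004,"dy": 0,"dz": 0,"ax": 0,"ay": 0,"az": 0}

```text
time: 10.15
tcp_pos: [0.6142, 0.0293, 0.0653]
ee_rot: [[0.11, 0.994, -0.001], [0.994, -0.11, -0.001], [-0.001, -0.001, -1.0]]
wrist_force: [-1.5, -1.8, -0.3]
finger_gap: 0.0169
```

```bash
python3 ins.py
```

```text
t 10.15 s=0.0295 flange 0.0715 lat err(dy to go) -0.0000 dz to go 0.0000 turn to go [-0.0005  0.0015 -0.0007] Ftool [-1.9 -1.3  0.3] M [-0.29  0.05 -0.01] gap 0.0169
```

Request:
jog_arm:
  commands:
    - {"hand": 255,"dx": 0.004,"dy": 0,"dz": 0,"ax": 0,"ay": 0.001,"az": 0}
    - {"hand": 255,"dx": 0.004,"dy": 0,"dz": 0,"ax": 0,"ay": 0,"az": 0}
    - {"hand": 255,"dx": 0.004,"dy": 0,"dz": 0,"ax": 0,"ay": 0,"az": 0}
    - {"hand": 255,"dx": 0.004,"dy": 0,"dz": 0,"ax": 0,"ay": 0,"az": 0}
    - {"hand": 255,"dx": 0.004,"dy": 0,"dz": 0,"ax": 0,"ay": 0,"az": 0}

```text
time: 10.57
tcp_pos: [0.6167, 0.0511, 0.0653]
ee_rot: [[0.11, 0.994, -0.001], [0.994, -0.11, -0.001], [-0.001, -0.001, -1.0]]
wrist_force: [0.1, -1.8, -1.6]
finger_gap: 0.0165
```

```bash
python3 ins.py
```

```text
t 10.57 s=0.0515 flange 0.0935 lat err(dy to go) -0.0000 dz to go 0.0000 turn to go [-0.0006  0.0009 -0.0006] Ftool [-1.8  0.3  1.6] M [-0.3   0.07  0.03] gap 0.0165
```

Request:
jog_arm:
  commands:
    - {"hand": 255,"dx": 0.004,"dy": 0,"dz": 0,"ax": 0,"ay": 0.001,"az": 0}
    - {"hand": 255,"dx": 0.004,"dy": 0,"dz": 0,"ax": 0,"ay": 0,"az": 0}
    - {"hand": 255,"dx": 0.004,"dy": 0,"dz": 0,"ax": 0,"ay": 0,"az": 0}
    - {"hand": 255,"dx": 0.003,"dy": 0,"dz": 0,"ax": 0,"ay": 0,"az": 0}
    - {"hand": 255,"dx": 0.001,"dy": 0,"dz": 0,"ax": 0,"ay": 0,"az": 0}

```text
time: 10.98
tcp_pos: [0.6187, 0.0698, 0.0653]
ee_rot: [[0.11, 0.994, -0.0], [0.994, -0.11, 0.001], [0.001, -0.0, -1.0]]
wrist_force: [-0.5, -1.8, -1.3]
finger_gap: 0.0167
```

```bash
python3 ins.py
```

```text
t 10.98 s=0.0702 flange 0.1122 lat err(dy to go) -0.0000 dz to go -0.0000 turn to go [-0.0004 -0.0005  0.0001] Ftool [-1.9 -0.3  1.3] M [-0.36  0.03  0.01] gap 0.0167
```

Request:
jog_arm:
  commands:
    - {"hand": 255,"dx": 0.0015,"dy": 0,"dz": 0,"ax": 0,"ay": 0,"az": 0}
    - {"hand": 255,"dx": 0.0015,"dy": 0,"dz": 0,"ax": 0,"ay": 0,"az": 0}
    - {"hand": 255,"dx": 0.0015,"dy": 0,"dz": 0,"ax": 0,"ay": 0,"az": 0}
    - {"hand": 255,"dx": 0.001,"dy": 0,"dz": 0,"ax": 0,"ay": 0,"az": 0}

```text
time: 11.32
tcp_pos: [0.6194, 0.0756, 0.0653]
ee_rot: [[0.11, 0.994, -0.0], [0.994, -0.11, 0.0], [0.0, -0.0, -1.0]]
wrist_force: [-0.9, -2.1, -1.8]
finger_gap: 0.0166
```

```bash
python3 ins.py
```

```text
t 11.32 s=0.0761 flange 0.1181 lat err(dy to go) -0.0000 dz to go 0.0000 turn to go [-0.0004 -0.0002  0.0002] Ftool [-2.2 -0.6  1.8] M [-0.29  0.04 -0.04] gap 0.0166
```

Request:
jog_arm:
  commands:
    - {"hand": 255,"dx": 0.001,"dy": 0,"dz": 0,"ax": 0,"ay": 0,"az": 0}
    - {"hand": 255,"dx": 0.0015,"dy": 0,"dz": 0,"ax": 0,"ay": 0,"az": 0}
    - {"hand": 255,"dx": 0.0005,"dy": 0,"dz": 0,"ax": 0,"ay": 0,"az": 0}

```text
time: 11.57
tcp_pos: [0.6197, 0.0787, 0.0653]
ee_rot: [[0.11, 0.994, -0.0], [0.994, -0.11, 0.0], [0.0, -0.001, -1.0]]
wrist_force: [0.2, -2.0, -1.9]
finger_gap: 0.0166
```

```bash
python3 ins.py
```

```text
t 11.57 s=0.0792 flange 0.1212 lat err(dy to go) -0.0000 dz to go 0.0000 turn to go [-0.0005 -0.0001 -0.0002] Ftool [-2.   0.4  1.9] M [-0.32 -0.04 -0.05] gap 0.0166
```

Request:
jog_arm:
  commands:
    - {"hand": 255,"dx": 0.001,"dy": 0,"dz": 0,"ax": 0,"ay": 0,"az": 0}
    - {"hand": 255,"dx": 0.0015,"dy": 0,"dz": 0,"ax": 0,"ay": 0,"az": 0}
    - {"hand": 255,"dx": 0.0005,"dy": 0,"dz": 0,"ax": 0,"ay": 0,"az": 0}

```text
time: 11.82
tcp_pos: [0.62, 0.0818, 0.0653]
ee_rot: [[0.11, 0.994, -0.001], [0.994, -0.11, 0.0], [-0.0, -0.001, -1.0]]
wrist_force: [-0.1, -1.6, -0.8]
finger_gap: 0.017
```

```bash
python3 ins.py
```

```text
t 11.82 s=0.0823 flange 0.1243 lat err(dy to go) -0.0000 dz to go -0.0000 turn to go [-0.0006  0.     -0.0004] Ftool [-1.6  0.1  0.8] M [-0.34  0.02  0.03] gap 0.0170
```

Request:
jog_arm:
  commands:
    - {"hand": 255,"dx": 0.001,"dy": 0,"dz": 0,"ax": 0,"ay": 0,"az": 0}
    - {"hand": 255,"dx": 0.001,"dy": 0,"dz": 0,"ax": 0,"ay": 0,"az": 0}
    - {"hand": 255,"dx": 0.0005,"dy": 0,"dz": 0,"ax": 0,"ay": 0,"az": 0}

```text
time: 12.07
tcp_pos: [0.6203, 0.0845, 0.0653]
ee_rot: [[0.11, 0.994, -0.001], [0.994, -0.11, 0.0], [-0.0, -0.001, -1.0]]
wrist_force: [0.5, -1.7, -0.5]
finger_gap: 0.0169
```

```bash
python3 ins.py
```

```text
t 12.07 s=0.0850 flange 0.1270 lat err(dy to go) 0.0000 dz to go -0.0000 turn to go [-0.0007  0.     -0.0004] Ftool [-1.7  0.6  0.5] M [-0.31  0.   -0.02] gap 0.0169
```

Request:
jog_arm:
  commands:
    - {"hand": 255,"dx": 0.001,"dy": 0,"dz": 0,"ax": 0,"ay": 0,"az": 0}
    - {"hand": 255,"dx": 0.001,"dy": 0,"dz": 0,"ax": 0,"ay": 0,"az": 0}
    - {"hand": 255,"dx": 0.0005,"dy": 0,"dz": 0,"ax": 0,"ay": 0,"az": 0}

```text
time: 12.32
tcp_pos: [0.6205, 0.086, 0.0654]
ee_rot: [[0.11, 0.994, -0.001], [0.994, -0.11, -0.002], [-0.002, -0.001, -1.0]]
wrist_force: [-1.1, -4.6, 0.4]
finger_gap: 0.0171
```

```bash
python3 ins.py
```

```text
t 12.32 s=0.0865 flange 0.1285 lat err(dy to go) 0.0000 dz to go 0.0001 turn to go [-0.001   0.0023 -0.0002] Ftool [-4.7 -0.6 -0.4] M [-0.79  0.18  0.02] gap 0.0171
```

Request:
jog_arm:
  commands:
    - {"hand": 255,"dx": 0.001,"dy": 0,"dz": 0,"ax": 0,"ay": 0.002,"az": 0}
    - {"hand": 255,"dx": 0.001,"dy": 0,"dz": 0,"ax": 0,"ay": 0.001,"az": 0}

```text
time: 12.48
tcp_pos: [0.6205, 0.0863, 0.0654]
ee_rot: [[0.11, 0.994, -0.002], [0.994, -0.11, -0.002], [-0.002, -0.001, -1.0]]
wrist_force: [-1.3, -6.2, 0.1]
finger_gap: 0.0168
```

```bash
python3 ins.py
```

```text
t 12.48 s=0.0869 flange 0.1289 lat err(dy to go) 0.0000 dz to go 0.0001 turn to go [-0.0013  0.0021 -0.0001] Ftool [-6.4 -0.6 -0.1] M [-1.22  0.2   0.01] gap 0.0168
```

Request:
jog_arm:
  commands:
    - {"hand": 255,"dx": 0.002,"dy": 0,"dz": 0,"ax": 0,"ay": 0.002,"az": 0}
    - {"hand": 255,"dx": 0.002,"dy": 0,"dz": 0,"ax": 0,"ay": 0.001,"az": 0}

```text
time: 12.65
tcp_pos: [0.6206, 0.087, 0.0655]
ee_rot: [[0.11, 0.994, -0.003], [0.994, -0.11, -0.004], [-0.004, -0.002, -1.0]]
wrist_force: [-1.6, -9.3, 1.0]
finger_gap: 0.0164
```

```bash
python3 ins.py
```

```text
t 12.65 s=0.0875 flange 0.1295 lat err(dy to go) -0.0000 dz to go 0.0002 turn to go [-0.0021  0.0043 -0.0002] Ftool [-9.4 -0.5 -1. ] M [-1.8   0.47  0.07] gap 0.0164
```

Request:
jog_arm:
  commands:
    - {"hand": 255,"dx": 0.0025,"dy": 0,"dz": 0,"ax": 0,"ay": 0.003,"az": 0}

```text
time: 12.73
tcp_pos: [0.6206, 0.0875, 0.0656]
ee_rot: [[0.11, 0.994, -0.003], [0.994, -0.11, -0.004], [-0.005, -0.003, -1.0]]
wrist_force: [-2.2, -10.7, 0.9]
finger_gap: 0.0167
```

```bash
python3 ins.py
```

```text
t 12.73 s=0.0880 flange 0.1300 lat err(dy to go) 0.0000 dz to go 0.0003 turn to go [-0.0027  0.0046 -0.0002] Ftool [-10.9  -1.   -0.9] M [-1.92  0.38  0.06] gap 0.0167
```

Stop pressed about 2.3 mm, with 9 N at the pad above 1.8 N of sliding friction. Easing off.

Request:
jog_arm:
  commands:
    - {"hand": 255,"dx": -0.001,"dy": 0,"dz": 0,"ax": 0,"ay": 0.002,"az": 0}
    - {"hand": 255,"dx": -0.001,"dy": 0,"dz": 0,"ax": 0,"ay": 0.001,"az": 0}

```text
time: 12.9
tcp_pos: [0.6204, 0.0851, 0.0654]
ee_rot: [[0.111, 0.994, -0.003], [0.994, -0.111, -0.001], [-0.002, -0.003, -1.0]]
wrist_force: [0.6, 1.4, -2.4]
finger_gap: 0.0167
```

```bash
python3 ins.py
```

```text
t 12.90 s=0.0856 flange 0.1276 lat err(dy to go) 0.0000 dz to go 0.0001 turn to go [-0.003   0.0016 -0.0009] Ftool [1.5 0.4 2.4] M [-0.04  0.    0.02] gap 0.0167
```

Request:
jog_arm:
  commands:
    - {"hand": 255,"dx": -0.0003,"dy": 0,"dz": -0.002,"ax": -0.001,"ay": 0.002,"az": -0.001}
    - {"hand": 255,"dx": 0,"dy": 0,"dz": -0.003,"ax": 0,"ay": 0.002,"az": 0}
    - {"hand": 255,"dx": 0,"dy": 0,"dz": -0.004,"ax": 0,"ay": 0.004,"az": 0}
    - {"hand": 255,"dx": 0,"dy": 0,"dz": -0.004,"ax": 0,"ay": 0.004,"az": 0}

```text
time: 13.23
tcp_pos: [0.6186, 0.0856, 0.0769]
ee_rot: [[0.109, 0.994, -0.005], [0.994, -0.109, 0.013], [0.012, -0.006, -1.0]]
wrist_force: [-0.3, -1.7, -3.9]
finger_gap: 0.0166
```

```bash
python3 ins.py
```

```text
t 13.23 s=0.0860 flange 0.1280 lat err(dy to go) 0.0019 dz to go 0.0116 turn to go [-0.0059 -0.0119  0.0007] Ftool [-1.7 -0.1  3.9] M [-0.61  0.04  0.03] gap 0.0166
```

Request:
jog_arm:
  commands:
    - {"hand": 255,"dx": -0.001,"dy": 0.001,"dz": -0.005,"ax": -0.003,"ay": 0.006,"az": 0}
    - {"hand": 255,"dx": -0.001,"dy": 0.0005,"dz": -0.006,"ax": 0,"ay": 0.008,"az": 0}
    - {"hand": 255,"dx": -0.001,"dy": 0.0005,"dz": -0.007,"ax": 0,"ay": 0.008,"az": 0}
    - {"hand": 255,"dx": -0.001,"dy": 0,"dz": -0.008,"ax": 0,"ay": 0.008,"az": 0}
    - {"hand": 255,"dx": -0.001,"dy": 0,"dz": -0.008,"ax": 0,"ay": 0.008,"az": 0}

```text
time: 13.65
tcp_pos: [0.6198, 0.0809, 0.1138]
ee_rot: [[0.108, 0.994, 0.003], [0.993, -0.108, 0.056], [0.056, -0.003, -0.998]]
wrist_force: [0.1, 0.7, -2.4]
finger_gap: 0.0165
```

```bash
python3 ins.py
```

```text
t 13.65 s=0.0814 flange 0.1234 lat err(dy to go) 0.0001 dz to go 0.0485 turn to go [-0.0032 -0.0559  0.0019] Ftool [0.7 0.1 2.4] M [-0.15  0.01 -0.02] gap 0.0165
```

Request:
jog_arm:
  commands:
    - {"hand": 255,"dx": 0,"dy": 0,"dz": -0.01,"ax": -0.003,"ay": 0.008,"az": 0.001}
    - {"hand": 255,"dx": 0,"dy": 0,"dz": -0.012,"ax": 0,"ay": 0.008,"az": 0}
    - {"hand": 255,"dx": 0,"dy": 0,"dz": -0.014,"ax": 0,"ay": 0.008,"az": 0}
    - {"hand": 255,"dx": 0,"dy": 0,"dz": -0.014,"ax": 0,"ay": 0.008,"az": 0}
    - {"hand": 255,"dx": 0,"dy": 0,"dz": -0.012,"ax": 0,"ay": 0.006,"az": 0}

```text
time: 14.07
tcp_pos: [0.6193, 0.0755, 0.1827]
ee_rot: [[0.109, 0.994, 0.012], [0.989, -0.109, 0.098], [0.099, 0.002, -0.995]]
wrist_force: [0.5, 0.5, -2.6]
finger_gap: 0.0169
```

Request:
jog_arm:
  commands:
    - {"hand": 255,"dx": 0,"dy": 0,"dz": -0.008,"ax": 0,"ay": 0,"az": 0}
    - {"hand": 255,"dx": 0,"dy": 0,"dz": -0.004,"ax": 0,"ay": 0,"az": 0}
    - {"hand": 255,"dx": 0,"dy": 0,"dz": 0,"ax": 0,"ay": 0,"az": 0}
    - {"hand": 255,"dx": 0,"dy": 0,"dz": 0,"ax": 0,"ay": 0,"az": 0}

```text
time: 14.4
tcp_pos: [0.6216, 0.0733, 0.2019]
ee_rot: [[0.109, 0.994, 0.021], [0.989, -0.111, 0.098], [0.1, 0.01, -0.995]]
wrist_force: [0.1, 0.5, -2.9]
finger_gap: 0.0166
```

```bash
python3 ins.py; python3 - <<'E'
from h import *
out=np.zeros((560,800,3),np.uint8)
for i,n in enumerate(('scene','side')):
    im=cams.grab_frame(n); c=im[150:270,330:450] if i==0 else im[145:265,240:360]
    out[:400,400*i:400*i+400]=cv2.resize(c,(400,400),interpolation=cv2.INTER_CUBIC)
cv2.imwrite('pics/l.png',out[:400,:,::-1])
E
python3 plan.py .4678 -.009 .20 93.5 25
```

```text
t 14.40 s=0.0740 flange 0.1160 lat err(dy to go) -0.0025 dz to go 0.1366 turn to go [ 0.0102 -0.0998 -0.0003] Ftool [0.5 0.  2.9] M [-0.17  0.08  0.08] gap 0.0166
t 14.5 p [0.6213 0.0734 0.2012] yaw 83.72 F [-1.2  0.2 -2.7] M [-0.24  0.01  0.04] gap 0.0168 n 7
total tool shift [-0.0984 -0.1435 -0.0099] turn [ 0.0176 -0.0987 -0.1711]
{"dx": -0.0141, "dy": -0.0205, "dz": -0.0014, "ax": 0.003, "ay": -0.014, "az": -0.024}
{"dx": -0.0136, "dy": -0.0208, "dz": -0.0012, "ax": 0.003, "ay": -0.014, "az": -0.024}
{"dx": -0.0131, "dy": -0.0212, "dz": -0.0009, "ax": 0.003, "ay": -0.014, "az": -0.024}
{"dx": -0.0126, "dy": -0.0215, "dz": -0.0007, "ax": 0.003, "ay": -0.014, "az": -0.024}
{"dx": -0.012, "dy": -0.0218, "dz": -0.0005, "ax": 0.003, "ay": -0.014, "az": -0.024}
{"dx": -0.0115, "dy": -0.0221, "dz": -0.0002, "ax": 0.003, "ay": -0.014, "az": -0.024}
{"dx": -0.011, "dy": -0.0223, "dz": -0.0, "ax": 0.003, "ay": -0.014, "az": -0.024}
```

View pics/l.png

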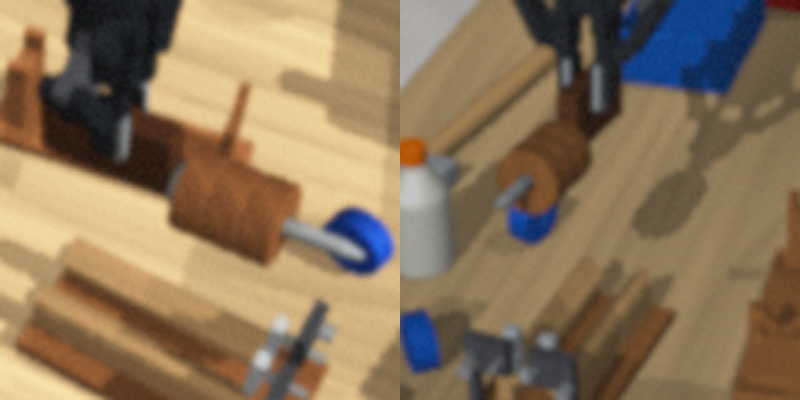

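The pack is closed against the flange and the trough is empty (scene crop: pack at (235,205), shaft beyond it). Now over the stand, keeping the tip slightly up.

Request:
jog_arm:
  commands:
    - {"hand": 255,"dx": -0.012,"dy": -0.018,"dz": -0.001,"ax": 0.004,"ay": 0,"az": -0.02}
    - {"hand": 255,"dx": -0.0135,"dy": -0.021,"dz": -0.0014,"ax": 0.004,"ay": 0,"az": -0.024}
    - {"hand": 255,"dx": -0.013,"dy": -0.021,"dz": -0.0014,"ax": 0.004,"ay": 0,"az": -0.024}
    - {"hand": 255,"dx": -0.0125,"dy": -0.0215,"dz": -0.0014,"ax": 0.004,"ay": 0,"az": -0.024}
    - {"hand": 255,"dx": -0.012,"dy": -0.0215,"dz": -0.0014,"ax": 0.003,"ay": 0,"az": -0.024}

```text
time: 14.92
tcp_pos: [0.5109, 0.0181, 0.195]
ee_rot: [[-0.015, 1.0, -0.007], [0.995, 0.016, 0.101], [0.101, -0.005, -0.995]]
wrist_force: [0.2, -0.1, -1.8]
finger_gap: 0.0162
```

Request:
jog_arm:
  commands:
    - {"hand": 255,"dx": -0.0115,"dy": -0.018,"dz": -0.001,"ax": 0.003,"ay": 0,"az": -0.024}
    - {"hand": 255,"dx": -0.008,"dy": -0.01,"dz": -0.001,"ax": 0,"ay": 0,"az": -0.015}
    - {"hand": 255,"dx": 0,"dy": 0,"dz": 0,"ax": 0,"ay": 0,"az": 0}
    - {"hand": 255,"dx": 0,"dy": 0,"dz": 0,"ax": 0,"ay": 0,"az": 0}

```text
time: 15.25
tcp_pos: [0.4764, -0.0034, 0.1911]
ee_rot: [[-0.055, 0.998, -0.018], [0.993, 0.057, 0.102], [0.103, -0.012, -0.995]]
wrist_force: [-0.2, -0.2, -2.8]
finger_gap: 0.0164
```

```bash
python3 plan.py .4677 -.009 .13 93.56 15
```

```text
t 15.25 p [ 0.4764 -0.0034  0.1911] yaw 93.19 F [-0.2 -0.2 -2.8] M [-0.24 -0.08  0.01] gap 0.0164 n 5
total tool shift [-0.0113 -0.0082  0.0603] turn [-0.012  -0.1028 -0.0057]
{"dx": -0.0023, "dy": -0.0016, "dz": 0.0121, "ax": -0.002, "ay": -0.021, "az": -0.001}
{"dx": -0.002, "dy": -0.0017, "dz": 0.0121, "ax": -0.002, "ay": -0.021, "az": -0.001}
{"dx": -0.0018, "dy": -0.0017, "dz": 0.0121, "ax": -0.002, "ay": -0.021, "az": -0.001}
{"dx": -0.0015, "dy": -0.0017, "dz": 0.0122, "ax": -0.002, "ay": -0.021, "az": -0.001}
{"dx": -0.0013, "dy": -0.0018, "dz": 0.0122, "ax": -0.002, "ay": -0.021, "az": -0.001}
```

Request:
jog_arm:
  commands:
    - {"hand": 255,"dx": -0.002,"dy": -0.0015,"dz": 0.01,"ax": -0.002,"ay": -0.018,"az": -0.001}
    - {"hand": 255,"dx": -0.002,"dy": -0.0015,"dz": 0.012,"ax": -0.002,"ay": -0.019,"az": -0.001}
    - {"hand": 255,"dx": -0.002,"dy": -0.0015,"dz": 0.012,"ax": -0.002,"ay": -0.019,"az": -0.001}
    - {"hand": 255,"dx": -0.0015,"dy": -0.0015,"dz": 0.01,"ax": -0.002,"ay": -0.018,"az": -0.001}
    - {"hand": 255,"dx": -0.0015,"dy": -0.0015,"dz": 0.006,"ax": -0.002,"ay": -0.015,"az": -0.001}

```text
time: 15.67
tcp_pos: [0.4727, -0.0082, 0.1394]
ee_rot: [[-0.059, 0.998, 0.002], [0.998, 0.059, 0.011], [0.011, 0.003, -1.0]]
wrist_force: [-1.1, -0.5, -2.7]
finger_gap: 0.0172
```

Request:
jog_arm:
  commands:
    - {"hand": 255,"dx": 0,"dy": 0,"dz": 0,"ax": 0,"ay": 0,"az": 0}
    - {"hand": 255,"dx": 0,"dy": 0,"dz": 0,"ax": 0,"ay": 0,"az": 0}
    - {"hand": 255,"dx": 0,"dy": 0,"dz": 0,"ax": 0,"ay": 0,"az": 0}

```text
time: 15.92
tcp_pos: [0.472, -0.0062, 0.1374]
ee_rot: [[-0.061, 0.998, -0.002], [0.998, 0.061, 0.013], [0.013, -0.001, -1.0]]
wrist_force: [0.2, 1.1, -2.8]
finger_gap: 0.0168
```

```bash
python3 plan.py .4677 -.009 .11 93.56 5|head -3; python3 snap.py w4 wrist 180 0 460 210
```

```text
t 15.917 p [ 0.472  -0.0062  0.1374] yaw 93.5 F [ 0.2  1.1 -2.8] M [-0.14  0.05  0.01] gap 0.0168 n 6
total tool shift [-0.0029 -0.0045  0.0274] turn [-0.0011 -0.0126 -0.001 ]
{"dx": -0.0005, "dy": -0.0007, "dz": 0.0046, "ax": -0.0, "ay": -0.002, "az": -0.0}
scale 2.857142857142857
15.9167 [ 0.472  -0.0062  0.1374]
```

View pics/w4.png

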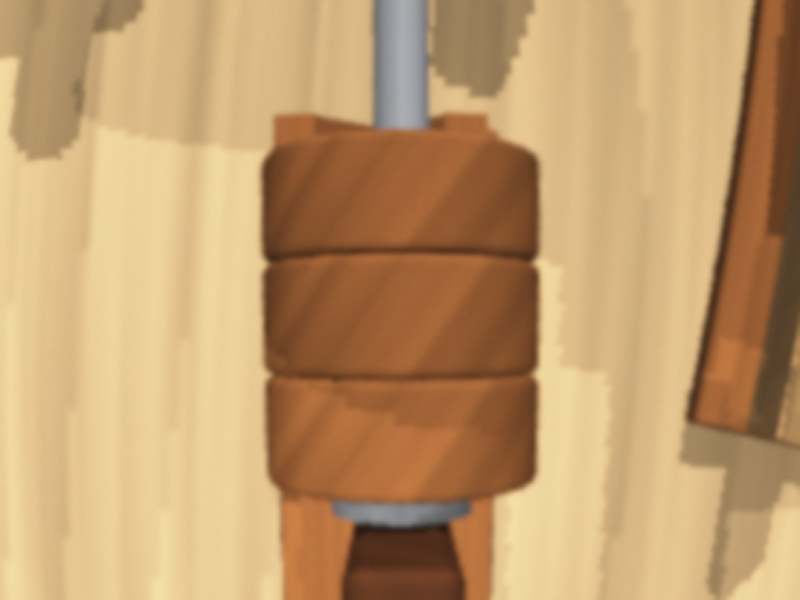

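The pack is tight against the flange over the stand (wheels at y=130 to 500, flange at (400,512)). Lowering in steps.

Request:
jog_arm:
  commands:
    - {"hand": 255,"dx": -0.003,"dy": -0.004,"dz": 0.006,"ax": -0.001,"ay": -0.009,"az": -0.001}
    - {"hand": 255,"dx": 0,"dy": 0,"dz": 0.008,"ax": 0,"ay": 0,"az": 0}
    - {"hand": 255,"dx": 0,"dy": 0,"dz": 0.005,"ax": 0,"ay": 0,"az": 0}
    - {"hand": 255,"dx": 0,"dy": 0,"dz": 0,"ax": 0,"ay": 0,"az": 0}
    - {"hand": 255,"dx": 0,"dy": 0,"dz": 0,"ax": 0,"ay": 0,"az": 0}

```text
time: 16.38
tcp_pos: [0.4696, -0.0104, 0.1184]
ee_rot: [[-0.061, 0.998, 0.004], [0.998, 0.061, 0.003], [0.002, 0.004, -1.0]]
wrist_force: [0.0, 0.2, -2.3]
finger_gap: 0.0166
```

```bash
python3 plan.py .4677 -.009 .0803 93.56 50
```

```text
t 16.383 p [ 0.4696 -0.0104  0.1184] yaw 93.49 F [ 0.   0.2 -2.3] M [-0.14 -0.06  0.  ] gap 0.0166 n 1
total tool shift [ 0.0014 -0.002   0.0381] turn [ 0.0039 -0.0024 -0.0013]
{"dx": 0.0014, "dy": -0.002, "dz": 0.0381, "ax": 0.004, "ay": -0.002, "az": -0.001}
```

Request:
jog_arm:
  commands:
    - {"hand": 255,"dx": 0.0015,"dy": -0.002,"dz": 0.006,"ax": 0.003,"ay": 0,"az": -0.001}
    - {"hand": 255,"dx": 0,"dy": 0,"dz": 0.006,"ax": 0.001,"ay": 0,"az": 0}
    - {"hand": 255,"dx": 0,"dy": 0,"dz": 0.006,"ax": 0.001,"ay": 0,"az": 0}
    - {"hand": 255,"dx": 0,"dy": 0,"dz": 0.003,"ax": 0,"ay": 0,"az": 0}
    - {"hand": 255,"dx": 0,"dy": 0,"dz": 0,"ax": 0,"ay": 0,"az": 0}

```text
time: 16.8
tcp_pos: [0.4674, -0.009, 0.0952]
ee_rot: [[-0.061, 0.998, -0.002], [0.998, 0.061, 0.002], [0.003, -0.001, -1.0]]
wrist_force: [0.2, 0.4, -3.3]
finger_gap: 0.0171
```

```bash
python3 plan.py .4677 -.009 .0803 93.56 50
```

```text
t 16.8 p [ 0.4674 -0.009   0.0952] yaw 93.52 F [ 0.2  0.4 -3.3] M [-0.06  0.09  0.02] gap 0.0171 n 1
total tool shift [-0.0001  0.0004  0.0149] turn [-0.0015 -0.0025 -0.0006]
{"dx": -0.0001, "dy": 0.0004, "dz": 0.0149, "ax": -0.001, "ay": -0.003, "az": -0.001}
```

Request:
jog_arm:
  commands:
    - {"hand": 255,"dx": 0,"dy": 0,"dz": 0.004,"ax": 0,"ay": -0.001,"az": 0}
    - {"hand": 255,"dx": 0,"dy": 0,"dz": 0.004,"ax": 0,"ay": 0,"az": 0}
    - {"hand": 255,"dx": 0,"dy": 0,"dz": 0.002,"ax": 0,"ay": 0,"az": 0}
    - {"hand": 255,"dx": 0,"dy": 0,"dz": 0,"ax": 0,"ay": 0,"az": 0}

```text
time: 17.13
tcp_pos: [0.4674, -0.0089, 0.0839]
ee_rot: [[-0.062, 0.998, -0.002], [0.998, 0.062, 0.001], [0.001, -0.002, -1.0]]
wrist_force: [-0.2, 0.6, -3.3]
finger_gap: 0.0163
```

```bash
python3 plan.py .4677 -.009 .0803 93.56 50
```

```text
t 17.133 p [ 0.4674 -0.0089  0.0839] yaw 93.53 F [-0.2  0.6 -3.3] M [-0.19  0.    0.03] gap 0.0163 n 1
total tool shift [-0.0001  0.0003  0.0036] turn [-0.0018 -0.0015 -0.0005]
{"dx": -0.0001, "dy": 0.0003, "dz": 0.0036, "ax": -0.002, "ay": -0.001, "az": -0.001}
```

Request:
jog_arm:
  commands:
    - {"hand": 255,"dx": 0,"dy": 0,"dz": 0.0015,"ax": 0,"ay": 0,"az": 0}
    - {"hand": 255,"dx": 0,"dy": 0,"dz": 0.001,"ax": 0,"ay": 0,"az": 0}
    - {"hand": 255,"dx": 0,"dy": 0,"dz": 0.0005,"ax": 0,"ay": 0,"az": 0}

```text
time: 17.38
tcp_pos: [0.4676, -0.0089, 0.0809]
ee_rot: [[-0.062, 0.998, -0.001], [0.998, 0.062, 0.001], [0.001, -0.001, -1.0]]
wrist_force: [-1.2, -1.2, -3.1]
finger_gap: 0.0167
```

```bash
python3 plan.py .4677 -.009 .0803 93.56 50
```

```text
t 17.383 p [ 0.4676 -0.0089  0.0809] yaw 93.53 F [-1.2 -1.2 -3.1] M [-0.11 -0.02 -0.03] gap 0.0167 n 1
total tool shift [-0.0001  0.0001  0.0006] turn [-0.0014 -0.0014 -0.0005]
{"dx": -0.0001, "dy": 0.0001, "dz": 0.0006, "ax": -0.001, "ay": -0.001, "az": -0.001}
```

Request:
jog_arm:
  commands:
    - {"hand": 255,"dx": 0,"dy": 0,"dz": 0.0008,"ax": 0,"ay": -0.001,"az": 0}
    - {"hand": 255,"dx": 0,"dy": 0,"dz": 0.0005,"ax": 0,"ay": 0,"az": 0}

```text
time: 17.55
tcp_pos: [0.4679, -0.009, 0.0803]
ee_rot: [[-0.062, 0.998, -0.001], [0.998, 0.062, 0.0], [0.0, -0.001, -1.0]]
wrist_force: [-4.0, 0.9, 5.2]
finger_gap: 0.0166
```

```bash
python3 plan.py .4677 -.009 .0803 93.56 50
```

```text
t 17.55 p [ 0.4679 -0.009   0.0803] yaw 93.53 F [-4.   0.9  5.2] M [ 0.09  0.69 -0.  ] gap 0.0166 n 1
total tool shift [ 0.0001 -0.0002  0.    ] turn [-0.0012 -0.0002 -0.0005]
{"dx": 0.0001, "dy": -0.0002, "dz": 0.0, "ax": -0.001, "ay": -0.0, "az": -0.0}
```

Request:
jog_arm:
  commands:
    - {"hand": 215,"dx": 0,"dy": 0,"dz": 0,"ax": 0,"ay": 0,"az": 0}
    - {"hand": 200,"dx": 0,"dy": 0,"dz": 0,"ax": 0,"ay": 0,"az": 0}
    - {"hand": 180,"dx": 0,"dy": 0,"dz": 0,"ax": 0,"ay": 0,"az": 0}
    - {"hand": 140,"dx": 0,"dy": 0,"dz": 0,"ax": 0,"ay": 0,"az": 0}
    - {"hand": 80,"dx": 0,"dy": 0,"dz": 0,"ax": 0,"ay": 0,"az": 0}
  force: 20

```text
time: 17.97
tcp_pos: [0.4696, -0.0092, 0.0817]
ee_rot: [[-0.061, 0.998, 0.003], [0.998, 0.061, -0.0], [-0.0, 0.003, -1.0]]
wrist_force: [-0.5, -0.5, 0.1]
finger_gap: 0.0483
```

Request:
jog_arm:
  commands:
    - {"hand": 80,"dx": 0,"dy": 0,"dz": 0,"ax": 0,"ay": 0,"az": 0}
    - {"hand": 80,"dx": 0,"dy": 0,"dz": 0,"ax": 0,"ay": 0,"az": 0}
    - {"hand": 80,"dx": 0,"dy": 0,"dz": 0,"ax": 0,"ay": 0,"az": 0}

```text
time: 18.22
tcp_pos: [0.4702, -0.0092, 0.0821]
ee_rot: [[-0.061, 0.998, 0.004], [0.998, 0.061, -0.0], [-0.001, 0.004, -1.0]]
wrist_force: [0.1, 0.8, 0.3]
finger_gap: 0.0586
```

```bash
python3 plan.py .4677 -.009 .20 93.56 50
```

```text
t 18.217 p [ 0.4702 -0.0092  0.0821] yaw 93.52 F [0.1 0.8 0.3] M [-0.02  0.07  0.03] gap 0.0586 n 3
total tool shift [ 0.0003 -0.002  -0.1179] turn [ 0.0042  0.0006 -0.0008]
{"dx": 0.0001, "dy": -0.0007, "dz": -0.0393, "ax": 0.001, "ay": 0.0, "az": -0.0}
{"dx": 0.0001, "dy": -0.0007, "dz": -0.0393, "ax": 0.001, "ay": 0.0, "az": -0.0}
{"dx": 0.0001, "dy": -0.0008, "dz": -0.0393, "ax": 0.001, "ay": 0.0, "az": -0.0}
```

Request:
jog_arm:
  commands:
    - {"hand": 80,"dx": 0,"dy": -0.002,"dz": -0.008,"ax": 0.003,"ay": 0,"az": 0}
    - {"hand": 80,"dx": 0,"dy": 0,"dz": -0.014,"ax": 0,"ay": 0,"az": 0}
    - {"hand": 80,"dx": 0,"dy": 0.0005,"dz": -0.014,"ax": 0,"ay": 0,"az": 0}
    - {"hand": 80,"dx": 0,"dy": 0.0005,"dz": -0.016,"ax": 0,"ay": 0,"az": 0}
    - {"hand": 80,"dx": 0,"dy": 0.0005,"dz": -0.016,"ax": 0,"ay": 0,"az": 0}

```text
time: 18.63
tcp_pos: [0.4655, -0.0086, 0.15]
ee_rot: [[-0.061, 0.998, -0.009], [0.998, 0.061, 0.001], [0.002, -0.009, -1.0]]
wrist_force: [-0.3, -0.2, -0.3]
finger_gap: 0.0584
```

Request:
jog_arm:
  commands:
    - {"hand": 80,"dx": 0,"dy": 0,"dz": -0.025,"ax": 0,"ay": 0,"az": 0}
    - {"hand": 80,"dx": 0,"dy": 0,"dz": -0.025,"ax": 0,"ay": 0,"az": 0}
    - {"hand": 80,"dx": 0,"dy": 0,"dz": -0.015,"ax": 0,"ay": 0,"az": 0}
    - {"hand": 80,"dx": 0,"dy": 0,"dz": 0,"ax": 0,"ay": 0,"az": 0}
    - {"hand": 80,"dx": 0,"dy": 0,"dz": 0,"ax": 0,"ay": 0,"az": 0}

```text
time: 19.05
tcp_pos: [0.4671, -0.009, 0.2244]
ee_rot: [[-0.061, 0.998, -0.002], [0.998, 0.061, -0.0], [-0.0, -0.002, -1.0]]
wrist_force: [-0.5, 0.4, 0.2]
finger_gap: 0.0586
```

```bash
python3 - <<'E'
from h import *; import pickle
s=read_state(); print(s['time'],s['tcp_pos'].round(4) if hasattr(s['tcp_pos'],'round') else s['tcp_pos'],s['wrist_force'])
out=np.zeros((600,800,3),np.uint8)
w=cams.camera_params('wrist'); im=cams.grab_frame('wrist'); pickle.dump((s,w,im),open('pics/w5.pkl','wb'))
out[:,:480]=cv2.resize(im[0:250,220:420],(480,600),interpolation=cv2.INTER_CUBIC)
im=cams.grab_frame('side'); out[:300,480:]=cv2.resize(im[180:281,330:438],(320,300),interpolation=cv2.INTER_CUBIC)
im=cams.grab_frame('scene'); out[300:,480:]=cv2.resize(im[140:290,320:480],(320,300),interpolation=cv2.INTER_CUBIC)
cv2.imwrite('pics/f.png',out[:,:,::-1])
E
```

```text
19.05 [ 0.4671 -0.009   0.2244] [-0.52482128  0.40420806  0.24995838]
```

View pics/f.png

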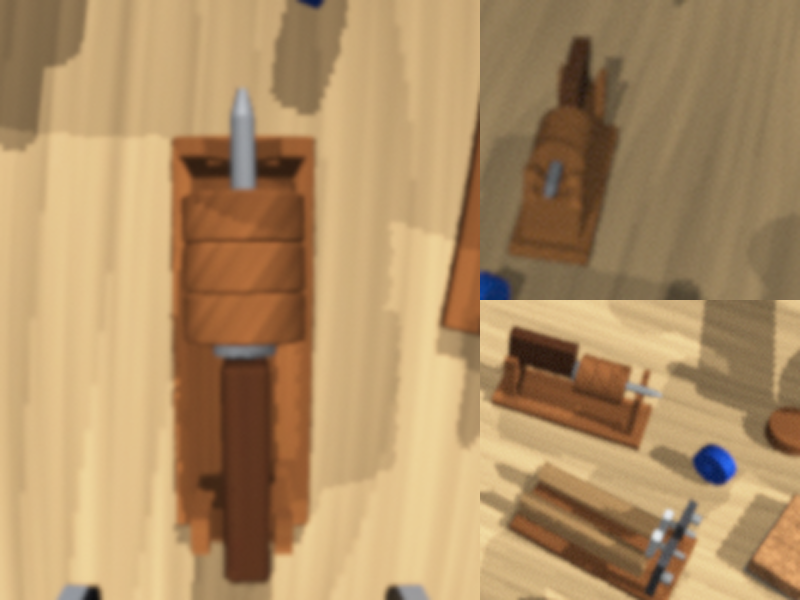

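The rod lies in the notch and saddle (tip at (241,90), flange at (245,350)), the three wheels are tight against the flange, and the gripper is clear. Handing in.

```bash
python3 -c "
from cell import ticket; print(ticket.sign_off())"
```

```text
the job is handed in; nothing more can be done
None
```

The job is done and handed in at about 19 s of the 61 s allowed. No verdict was given.

- **Threading:** I took the rod by its handle and slid it through all three wheels. The sliding force stayed at about 2 N throughout, so nothing jammed.
- **Stop:** The sprung stop was felt as the force rose. I pressed it back about 2.3 mm, with 10.9 N at the wrist and about 9 N at the pad, then eased off and lifted the closed pack out.
- **Return to the stand:** The rod touched down at the height where I gripped it, within about 0.3 mm sideways, pointing the same way, with about 8 N of contact on landing. I then let go and raised the hand clear.
- **Last checks:** The final pictures show the shaft in the notch, the tail between the saddle cheeks, the wheels close together against the flange, and the trough empty. Wrist force was about zero with the hand clear.

Two checks were not perfect:
- **Sideways force:** About 4 N pushed sideways on the rod just before release, and it was gone once the hand opened.
- **Items to leave alone:** I did not measure their positions again. The blank, the sander and one blue wheel look unmoved in the last picture, but the glue bottle and offcut were not in it. The arm felt no unexpected contact on its way.

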